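# Ready the interference-fringe bench

### The job

First lift the red dust covers off all the covered lenses and hang each by its eye on a peg of the rack, one cover to a peg. Then balance every blue-framed optical flat, centred and level, on the crown of a bare lens, one flat to a lens; last of all, when they lie still, switch the lamp on by its yellow lever. Leave the other things on the table where they are.

Things in the scene. Friction and masses are not known exactly. Their poses are not given: they have to be found in the camera images.
- lens1_top (a point): the crown of lens 1, a fixed clear green-tinted convex lens (76 mm across, 16.5 mm high) in a round black cell (94 mm across, with a flat shoulder 4 mm up): the highest point of the glass, 20.5 mm above the table; the glass is a sphere of 52 mm radius and falls 11 mm by 32 mm out
- lens2_top (a point): the crown of lens 2, a fixed clear green-tinted convex lens (76 mm across, 16.5 mm high) in a round black cell (94 mm across, with a flat shoulder 4 mm up): the highest point of the glass, 20.5 mm above the table; the glass is a sphere of 52 mm radius and falls 11 mm by 32 mm out
- lens3_top (a point): the crown of lens 3, a fixed clear green-tinted convex lens (76 mm across, 16.5 mm high) in a round black cell (94 mm across, with a flat shoulder 4 mm up): the highest point of the glass, 20.5 mm above the table; the glass is a sphere of 52 mm radius and falls 11 mm by 32 mm out
- cover1: red dust cover, 90 g: cap 90 mm across, 32 high, hollow (28 deep), its skirt on a lens's shoulder; on top an upright eye plate along its x: 40 wide (x), 8 thick (y), z 32 to 94 mm, with a 28 x 28 mm window through it along y centred at z 56, solid bar above (z 70 to 94). Origin: centre of underside, z up. Lift straight up 25 mm to clear the glass. None if absent (a lens already bare)
- cover2: red dust cover, 90 g: cap 90 mm across, 32 high, hollow (28 deep), its skirt on a lens's shoulder; on top an upright eye plate along its x: 40 wide (x), 8 thick (y), z 32 to 94 mm, with a 28 x 28 mm window through it along y centred at z 56, solid bar above (z 70 to 94). Origin: centre of underside, z up. Lift straight up 25 mm to clear the glass. None if absent (a lens already bare)
- cover3: red dust cover, 90 g: cap 90 mm across, 32 high, hollow (28 deep), its skirt on a lens's shoulder; on top an upright eye plate along its x: 40 wide (x), 8 thick (y), z 32 to 94 mm, with a 28 x 28 mm window through it along y centred at z 56, solid bar above (z 70 to 94). Origin: centre of underside, z up. Lift straight up 25 mm to clear the glass. None if absent (a lens already bare)
- flat1: optical flat: square clear glass plate in a blue frame, 64 x 64 x 14 mm, 140 g, lying on the table, both faces alike (either may lie down); origin at its very centre, 7 mm from either face, z normal to the plate, x and y square to its sides. May be absent (None)
- flat2: optical flat: square clear glass plate in a blue frame, 64 x 64 x 14 mm, 140 g, lying on the table, both faces alike (either may lie down); origin at its very centre, 7 mm from either face, z normal to the plate, x and y square to its sides. May be absent (None)
- flat3: optical flat: square clear glass plate in a blue frame, 64 x 64 x 14 mm, 140 g, lying on the table, both faces alike (either may lie down); origin at its very centre, 7 mm from either face, z normal to the plate, x and y square to its sides. May be absent (None)
- rack: fixed cover rack: black bar along its y axis 175 mm up on two steel posts, with three level steel pegs (8 mm thick, 120 mm apart) pointing along the rack's -x, towards the robot; origin on the table under the middle of the bar, x pointing away from the robot at yaw 0
- peg1 (a point): point on the axis of peg 1, 175 mm up, where a cover hangs well: 45 mm from the face of the bar and 35 mm from the peg's tip, which is a yellow ball of 12 mm; axes as the rack's (peg points along -x). The centre of a hanging cover's window is 10 mm below the peg axis
- peg2 (a point): point on the axis of peg 2, 175 mm up, where a cover hangs well: 45 mm from the face of the bar and 35 mm from the peg's tip, which is a yellow ball of 12 mm; axes as the rack's (peg points along -x). The centre of a hanging cover's window is 10 mm below the peg axis
- peg3 (a point): point on the axis of peg 3, 175 mm up, where a cover hangs well: 45 mm from the face of the bar and 35 mm from the peg's tip, which is a yellow ball of 12 mm; axes as the rack's (peg points along -x). The centre of a hanging cover's window is 10 mm below the peg axis
- lamp: fixed grey lamp box 120 x 140 x 40 mm with a small amber lamp, up to 120 mm high, at its far left corner; origin under its centre, x away from the robot at yaw 0
- lamp_switch (a joint): angle of the yellow toggle lever (80 mm) on the lamp box: 0 = off, leaning along the box's -x; 1.0 = on, fully over to the box's +x; light friction, stays where it is left
- lamp_switch_tip (a point): tip of the toggle lever
- driver: bystander: orange-handled screwdriver, 170 mm, lying under the rack's pegs; origin at its underside
- post_collar: bystander: low black collar with a steel stub, 40 mm across, 40 mm high; origin at its underside
- mirror_mount: bystander: black square mirror mount on a post, 115 mm high; origin at its underside
- tissue_box: bystander: cardboard box 110 x 75 x 50 mm; origin at its underside
- cleaner: bystander: closed white bottle, 56 mm across, 130 mm high; origin at its underside
- post_holder: bystander: black post holder, 70 mm high; origin at its underside
Not all that is in view belongs to the job. Leave any purple look-alike of the flat2 alone.

How it is judged:
By the outcome, as a careful person would: the job done as asked, in the order asked, and still so for the second after the job is handed in, with the robot touching nothing.
Of flat1, flat2, flat3 only 2 to 3 are there at a start; the rules pass over those that are not, and their reading is None.
Of cover1, cover2, cover3 only 2 to 3 are there at a start; the rules pass over those that are not, and their reading is None.
At some moment in a run one of flat1, flat2, flat3 may be knocked a few centimetres aside while the robot is not near it.
It also fails if it takes over 210 s, if anything falls off the work surface, if the arm or the gripper's body presses on something with over 40 N, if the wrist force passes 120 N, or if a joint passes its speed limit or range.

### The arm

A 7-joint arm with a two-finger parallel gripper is mounted at the origin on the work surface. World frame = base frame: x ahead of the robot, y to its left, z up, the work surface at z = 0. Lengths are in m, angles in rad, forces in N, time in s.
With the tool pointing down it reaches from about 0.4 to 0.85 m from the base axis. Payload 4.5 kg.
Tool frame: the origin (TCP) lies midway between the tips of the shut fingers; the grasp point (between the pads) lies behind it (r.grip_point_offset is the z of the grasp point in the tool frame, in m); z points along the fingers, y is the line along which they close (so a half turn about z gives the same grasp; the last joint's range is limited). The gripper opens to 88 mm and grips with 3 to 60 N. Pads are 18 mm wide; open, the fingers measure 123 mm over their backs; the gripper's body (75 mm by 187 mm) begins 45 mm behind the grasp point.
Start: joints at [0.034, 0.689, -0.195, 1.565, 0.157, 0.902, -0.215], TCP at [0.625, 0, 0.239] pointing down, gripper open.
Joint ranges: [-3.01, 3.01], [-0.46, 2.08], [-1.47, 1.51], [0.13, 2.56], [-1, 4.14], [0.04, 2.09], [-2.66, 2.66]. Speed limits (rad/s): [2.57, 2.57, 3.14, 3.14, 3.14, 3.14, 3.14].

### API

Orientations are given as a unit quaternion [x, y, z, w].
In Python, from plant import r, optics, workorder gives the robot as it stands.
- The arm moves only by the shell command python3 -m creep 'ROWS' [FORCE]. ROWS is JSON, a list of rows, each an object of numbers: "grip": the gripper command: -1 is shut, 1 is fully open, values between are in proportion; "tx", "ty", "tz": the shift along the tool's x, y, z in cm; "spin": the turn about the tool's z in degrees. In form: [{"grip": .., "tx": .., "ty": .., "tz": .., "spin": ..}, ...]. A call has 1 to 8 rows; each row shifts and turns the commanded pose from where the row before left it, along the tool's axes as they then stand; what a row does not reach is not made up. A row lasts 1/12 s, in which the tool goes at most 41.7 mm and 7.16 degrees, less where a joint would pass 70% of its speed; a pose out of reach is approached as far as the arm can. A call with a gripper value outside its range is refused whole. The fingers move at their own pace and stop on an object; FORCE is the grip in N (left out, the last holds). Time passes only in rows, so rows that do not move let the fingers close. It gives the time, the measured TCP pose, the force, the opening and the grip force at its end, in the units of the state.
- r.get_state(): the state, without advancing time (a new reading comes with each control period).
- optics.snapshot(name): name is "scene" or "side" or "wrist"; returns (picture, depth): 480x640x3 uint8, red, green, blue; 480x640 float32, m along the optical axis (not along the pixel's ray), 0 where there is no reading.
- optics.get_calibration(name): a dict with "fx", "fy", "cx", "cy" (pixels), "extrinsics" (4x4, takes a point from world to camera coordinates). Camera axes: x right, y down, z forward; pixel columns grow to the right and rows downward; lengths in m; the calibration is good to about 2 mm. A picture is of the moment at which its call begins: read the wrist's pose just before it. get_calibration takes no time and is no camera call; for the wrist camera it gives the pose at the moment of the call.
- workorder.finish_job(): hands the job in; it is judged then, once.
The state is a dict: "clock": time; "q": joint angles; "qd": joint speeds; "joint_torque": joint torques, N m; "tool_pos": TCP position; "eef_rot": TCP orientation; "contact_force": force on the tool from outside, world axes, zero at the start; "moment": the same for the moment, N m; "opening": opening from 0.0 (shut) to 1.0 (fully open); "finger_force": force on a finger pad.
Only numpy, scipy, OpenCV 4.12 (cv2) and the standard library are available. Lean on these libraries where they do the work, as an engineer would, in place of code of your own. Each camera call takes 0.05 s, during which the arm holds its last target. There are 200 camera calls.

## Working session

There is one attempt and no reset: what is moved stays moved. The work goes in short steps, Python scripts to look and compute and a shell command to move; the robot and the scene stay as the last step left them, time stands still between calls to the robot, and variables do not carry over. Pictures are saved under pics/ and viewed, at most 14 in all, crops included, and the job is handed in when it is done.

```bash
ls; mkdir -p pics; python3 - <<'E'
from plant import r, optics
import cv2,numpy as np
print(r.get_state(), r.grip_point_offset)
for n in ["scene","side"]:
    p,d=optics.snapshot(n); cv2.imwrite(f"pics/{n}0.png",p[:,:,::-1]); np.save(f"pics/{n}0.npy",d)
    c=optics.get_calibration(n); print(n,c)
E
```

```text
pics
{'clock': 0.0, 'q': array([ 0.03382351,  0.69000686, -0.19452383,  1.56636419,  0.15728118,
        0.90251762, -0.21511892]), 'qd': array([ 0.00110742, -0.00106085, -0.00080863, -0.00118928, -0.00080733,
       -0.00028545,  0.00205067]), 'joint_torque': array([ 3.38560185e-04, -5.27571630e+01, -1.26686912e+00, -1.53434461e+01,
       -5.26333472e-02,  6.56995355e-03,  1.65937727e-04]), 'tool_pos': array([ 6.24344791e-01, -5.63947629e-05,  2.37890649e-01]), 'eef_rot': array([ 7.07092178e-01,  7.07120742e-01, -7.14338249e-04, -6.30286678e-04]), 'contact_force': array([ 0.41763423,  0.48403541, -0.50539316]), 'moment': array([-0.03160445, -0.0013733 ,  0.01608124]), 'finger_force': 0.0, 'opening': 0.9979381145317511} -0.0187
scene {'fx': 486.59548262335306, 'fy': 486.59548262335306, 'cx': 316.77689279447145, 'cy': 239.57837855142643, 'extrinsics': array([[-0.66882142,  0.74341006,  0.00440322,  0.35918011],
       [ 0.57239703,  0.51872803, -0.63504556, -0.21229172],
       [-0.47438333, -0.42221169, -0.77246213,  1.76829528],
       [ 0.        ,  0.        ,  0.        ,  1.        ]])}
side {'fx': 600.6105507968407, 'fy': 600.6105507968407, 'cx': 323.3806584389703, 'cy': 234.8120606517006, 'extrinsics': array([[ 0.92757016, -0.37345804, -0.01194515, -0.51610949],
       [-0.25656622, -0.61334979, -0.74697779,  0.20600903],
       [ 0.2716383 ,  0.69593903, -0.66474168,  1.41134215],
       [ 0.        ,  0.        ,  0.        ,  1.        ]])}
```

View pics/scene0.png

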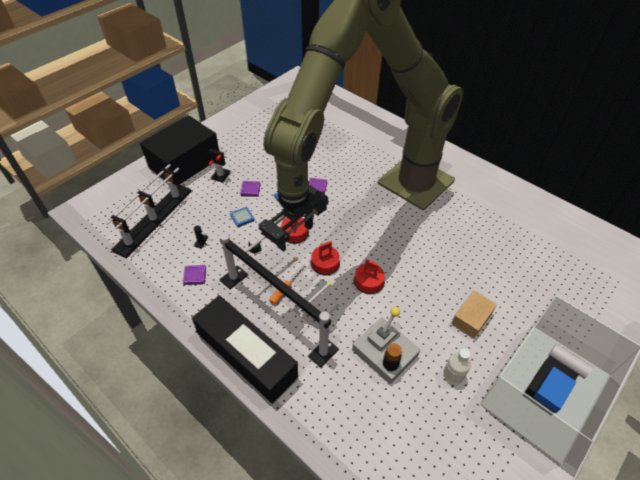

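View pics/side0.png

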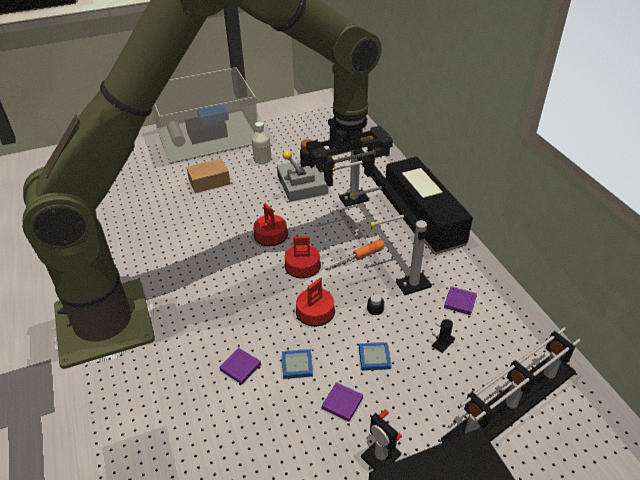

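The side view shows three red covers at (315,305), (302,258) and (270,228), two blue-framed flats at (297,363) and (375,356), and purple look-alikes at (240,365), (343,401) and (460,300). The rack's posts are at (415,285) and (352,190), the lamp lever's tip is at (288,155), and the screwdriver lies under the pegs at (365,250).

```bash
cat > h.py <<'E'
from plant import r, optics
import cv2,numpy as np
def cloud(n,save=None):
    c=optics.get_calibration(n)
    p,d=optics.snapshot(n)
    if save: cv2.imwrite(f"pics/{save}.png",p[:,:,::-1])
    return p,world(d,c),d,c
def world(d,c):
    v,u=np.mgrid[0:480,0:640]
    P=np.stack([(u-c["cx"])/c["fx"]*d,(v-c["cy"])/c["fy"]*d,d],-1)
    E=np.array(c["extrinsics"]); return (P-E[:3,3])@E[:3,:3]
def hsv(p): return cv2.cvtColor(np.ascontiguousarray(p),cv2.COLOR_RGB2HSV)
def mask(p,k):
    h=hsv(p);H,S,V=h[...,0].astype(int),h[...,1],h[...,2]
    return {"red":((H<6)|(H>174))&(S>150)&(V>60),"blue":(H>98)&(H<118)&(S>110)&(V>50),"yellow":(H>22)&(H<34)&(S>120)&(V>90)}[k]
def comps(m,minpix=8):
    n,l,s,c=cv2.connectedComponentsWithStats(m.astype(np.uint8),connectivity=8)
    return [(l==i,c[i],s[i]) for i in range(1,n) if s[i][4]>=minpix]
E
python3 - <<'E'
from h import *
np.set_printoptions(precision=4,suppress=True)
pts=[]
for n in ["scene","side"]:
    p,W,d,c=cloud(n); ok=(d>0)
    print("==",n)
    for k in ["red","blue","yellow"]:
        for m,cc,s in comps(mask(p,k)):
            q=W[m&ok]; 
            if len(q)<5: continue
            print(k,cc.round(),len(q),"med",np.median(q,0),"lo",q.min(0),"hi",q.max(0))
            if k=="red":
                e=q[(q[:,2]>.05)&(q[:,2]<.11)]
                if len(e)>30:
                    top=e[e[:,2]>.080][:,:2]; (a,b),(w,h),t=cv2.minAreaRect(e[:,:2].astype(np.float32)); 
                    print("   eye rect",a,b,w,h,t,"topmean",top.mean(0), "zmax",np.percentile(q[:,2],98))
                    cap=q[(q[:,2]>.030)&(q[:,2]<.040)][:,:2].astype(np.float32); print("   cap circ",cv2.minEnclosingCircle(cap))
            if k=="blue":
                e=q[(q[:,2]>.009)&(q[:,2]<.02)]
                if len(e)>20: print("   rect",cv2.minAreaRect(e[:,:2].astype(np.float32)))
    # rack bar
    e=W[ok&(W[...,2]>.15)&(W[...,2]<.20)&(W[...,0]>.6)&(W[...,0]<1.1)&(abs(W[...,1])<.35)]
    np.save(f"pics/bar_{n}.npy",e); print("bar",len(e),e.min(0) if len(e) else 0,e.max(0) if len(e) else 0)
E
```

```text
== scene
red [218. 157.] 23 med [ 0.4664 -0.5246  0.1092] lo [ 0.4556 -0.544   0.0934] hi [ 0.4781 -0.5173  0.1152]
red [210. 162.] 18 med [ 0.4773 -0.5581  0.0739] lo [ 0.442  -0.6254  0.0129] hi [ 0.4905 -0.5485  0.0808]
red [294. 224.] 71 med [ 0.4909 -0.1571  0.043 ] lo [ 0.4309 -0.1695  0.0295] hi [0.6784 0.0245 0.3382]
red [285. 222.] 53 med [ 0.4886 -0.1868  0.0393] lo [ 0.4645 -0.1992  0.0275] hi [0.6865 0.0194 0.3484]
red [299. 234.] 250 med [ 0.4871 -0.125   0.0334] lo [ 0.4448 -0.1469 -0.0002] hi [0.6771 0.0331 0.3235]
red [325. 259.] 672 med [0.5112 0.0075 0.0362] lo [ 0.4575 -0.0427  0.0006] hi [0.5464 0.0446 0.1026]
   eye rect 0.5004221200942993 0.0010334495455026627 0.00910782441496849 0.042721252888441086 70.62457275390625 topmean [0.504 0.001] zmax 0.0979366643664884
   cap circ ((0.5016358494758606, -0.00027005423908121884), 0.04487772658467293)
red [369. 277.] 732 med [0.47   0.1533 0.036 ] lo [ 0.4172  0.1032 -0.0016] hi [0.5101 0.1912 0.1025]
   eye rect 0.46258530020713806 0.1446017026901245 0.012915548868477345 0.04110574349761009 15.533042907714844 topmean [0
[... 2626 characters left out ...]
342 med [ 0.5346 -0.3519  0.0136] lo [ 0.5026 -0.3747 -0.0015] hi [ 0.5809 -0.2946  0.0201]
   rect ((0.5416936278343201, -0.3364456295967102), (0.06992414593696594, 0.06364940106868744), 70.18757629394531)
blue [297. 366.] 338 med [ 0.373  -0.3075  0.0136] lo [ 0.3383 -0.3275 -0.0026] hi [ 0.4164 -0.251   0.0205]
   rect ((0.37728360295295715, -0.2898346781730652), (0.06549664586782455, 0.06269266456365585), 73.13471984863281)
yellow [287. 152.] 19 med [0.5677 0.2998 0.1427] lo [0.5607 0.2911 0.1374] hi [0.5789 0.3112 0.1498]
yellow [372. 224.] 12 med [ 0.6386 -0.105   0.1788] lo [ 0.6331 -0.109   0.1702] hi [ 0.6422 -0.1024  0.1819]
bar 1405 [ 0.6331 -0.1894  0.1502] [0.7429 0.2023 0.2   ]
```

```bash
python3 - <<'E'
import cv2
p=cv2.imread("pics/scene0.png")[220:400,190:430]
cv2.imwrite("pics/crop1.png",cv2.resize(p,None,fx=3.3,fy=3.3,interpolation=3))
p=cv2.imread("pics/side0.png")[140:330,230:480]
cv2.imwrite("pics/crop2.png",cv2.resize(p,None,fx=3.1,fy=3.1,interpolation=3))
E
```

```text
(no output)
```

View pics/crop2.png

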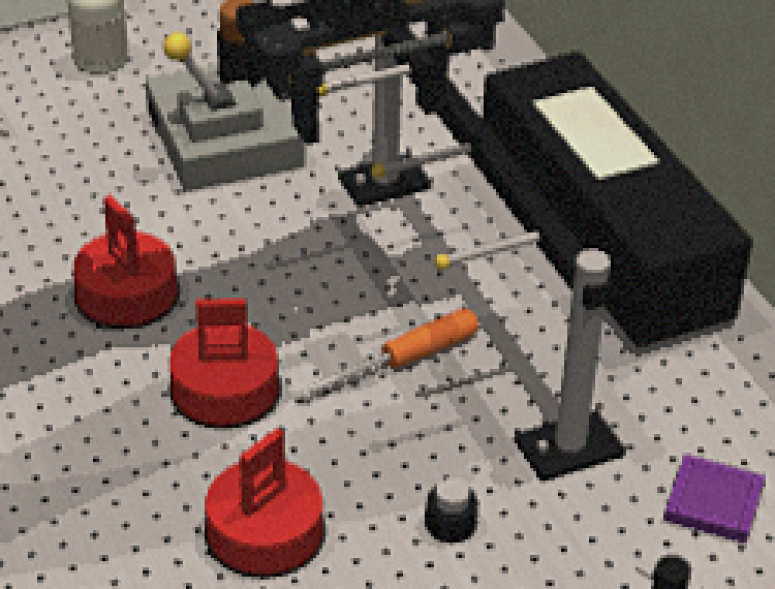

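```bash
python3 - <<'E'
from h import *
np.set_printoptions(precision=4,suppress=True)
for n in ["scene","side"]:
    e=np.load(f"pics/bar_{n}.npy"); b=e[(e[:,0]>.70)&(e[:,2]>.155)]
    pc=b[(b[:,1]>-.15)&(b[:,1]<.17)]; 
    print(n,"bar slope dx/dy",np.polyfit(pc[:,1],pc[:,0],1),"z",np.percentile(pc[:,2],[2,50,98]),"xs",np.percentile(pc[:,0],[2,98]),"ys",b[:,1].min(),b[:,1].max())
    pg=e[(e[:,0]<.70)&(e[:,2]<.185)]
    for y0,y1 in[(-.13,-.07),(-.03,.05),(.09,.16)]:
        g=pg[(pg[:,1]>y0)&(pg[:,1]<y1)]
        if len(g)>5: print(" peg",len(g),np.median(g,0),g.min(0),np.polyfit(g[:,0],g[:,1],1))
    p,W,d,c=cloud(n)
    m=(d>0)&(abs(W[...,2]-.04)<.004)&(abs(W[...,0]-.63)<.13)&(abs(W[...,1]-.31)<.12)
    q=W[m][:,:2].astype(np.float32); print("lamp",len(q),cv2.minAreaRect(q), np.percentile(q,[2,98],axis=0))
p,W,d,c=cloud("wrist","w0"); print(c)
E
```

```text
scene bar slope dx/dy [0.0076 0.7339] z [0.1676 0.1846 0.19  ] xs [0.7082 0.7439] ys -0.18383130049251714 0.21494300874384184
 peg 54 [ 0.6732 -0.1041  0.1778] [ 0.644  -0.1117  0.1727] [-0.0007 -0.1035]
 peg 65 [0.6683 0.0163 0.1787] [0.6377 0.0105 0.1714] [-0.0313  0.0372]
 peg 69 [0.67   0.1365 0.1786] [0.6386 0.131  0.172 ] [-0.0283  0.1548]
lamp 1085 ((0.6555148363113403, 0.29609858989715576), (0.19313989579677582, 0.19378270208835602), 86.54582214355469) [[0.5637 0.2544]
 [0.6831 0.3935]]
side bar slope dx/dy [0.0024 0.725 ] z [0.1673 0.1845 0.1896] xs [0.7054 0.7396] ys -0.18943602615117863 0.202293238525196
 peg 97 [ 0.6629 -0.1061  0.178 ] [ 0.6331 -0.1112  0.1702] [-0.0067 -0.1015]
 peg 85 [0.6642 0.0133 0.1781] [0.6347 0.0077 0.1722] [-0.0044  0.0167]
 peg 69 [0.6701 0.1341 0.1773] [0.6356 0.127  0.1695] [0.0108 0.1266]
lamp 556 ((0.6561387181282043, 0.3014192283153534), (0.1573275476694107, 0.2373470664024353), 69.11148071289062) [[0.5573 0.2453]
 [0.6765 0.3928]]
{'fx': 368.4416704223623, 'fy': 368.4416704223623, 'cx': 322.21867654537374, 'cy': 243.43709838758602, 'extrinsics': array([[ 1.    , -0.0002, -0.001 , -0.6249],
       [ 0.0001, -0.9654,  0.2607, -0.036 ],
       [-0.001 , -0.2607, -0.9654,  0.3889],
       [ 0.    ,  0.    ,  0.    ,  1.    ]])}
```

View pics/w0.png

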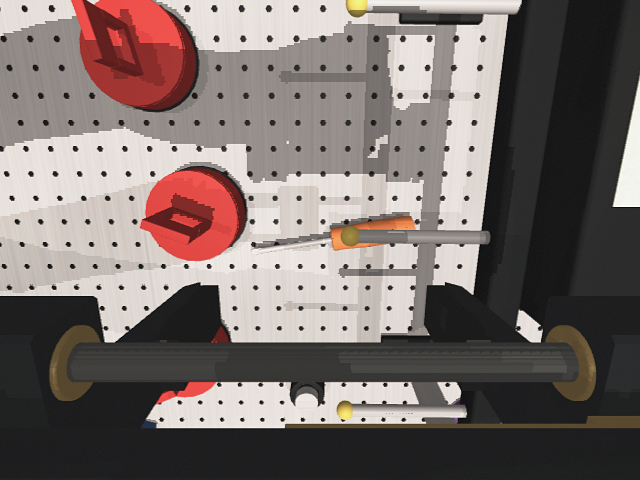

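The wrist view shows cover 2 at (195,213), cover 3 at (138,50), pegs at (350,5), (350,237) and (345,411), with the screwdriver under the middle peg. I'll refine covers 2 and 3 from the wrist cloud, then start with cover 1.

```bash
cat >> h.py <<'E'
def covers(n,save=None):
    p,W,d,c=cloud(n,save)
    for m,cc,s in comps(mask(p,"red"),300):
        q=W[m&(d>0)]; e=q[(q[:,2]>.05)&(q[:,2]<.11)]
        if len(e)<30: continue
        top=e[e[:,2]>.094]
        R=cv2.minAreaRect(e[:,:2].astype(np.float32)); (a,b),(w,h),t=R
        ang=t if w>h else t+90
        cap=q[(q[:,2]>.031)&(q[:,2]<.040)][:,:2].astype(np.float32)
        T=cv2.minAreaRect(top[:,:2].astype(np.float32)) if len(top)>10 else None
        print(n,cc.round(),"eye",np.round([a,b,w,h,ang%180],4),"top",T,"cap",cv2.minEnclosingCircle(cap) if len(cap)>5 else None)
def pose():
    s=r.get_state(); from scipy.spatial.transform import Rotation as Ro
    R=Ro.from_quat(s["eef_rot"]).as_matrix(); print("t",s["clock"],"tcp",s["tool_pos"].round(4),"tooly ang",np.degrees(np.arctan2(R[1,1],R[0,1])).round(2),"x",R[:,0].round(3),"open",s["opening"],"F",s["contact_force"].round(1),"q7",s["q"][6].round(2))
E
python3 - <<'E'
from h import *
covers("wrist"); covers("side")
E
python3 -m creep '[{"grip":0.6,"tx":-4,"ty":-4,"tz":0,"spin":-6},{"grip":0.6,"tx":-4,"ty":-4,"tz":0,"spin":-6}]' 20; python3 - <<'E'
from h import *
pose()
E
```

```text
wrist [135.  52.] eye [4.613000e-01 1.438000e-01 9.900000e-03 4.100000e-02 1.015673e+02] top ((0.4612361490726471, 0.1433461755514145), (0.009600992314517498, 0.040230873972177505), 12.221440315246582) cap ((0.4617440104484558, 0.14379793405532837), 0.04505367949604988)
wrist [194. 214.] eye [ 4.99400e-01 -1.00000e-03  8.90000e-03  4.01000e-02  1.59496e+02] top ((0.49940982460975647, -0.0011524967849254608), (0.00867316871881485, 0.03988354653120041), 69.49601745605469) cap ((0.4993441104888916, -0.0012177337193861604), 0.0448085255920887)
wrist [187. 391.] eye [ 4.81100e-01 -1.55100e-01  2.27000e-02  8.10000e-03  2.31804e+01] top ((0.48105522990226746, -0.155169278383255), (0.022513756528496742, 0.008083575405180454), 23.180423736572266) cap ((0.4859395921230316, -0.19241060316562653), 0.022761479020118713)
side [270. 227.] eye [4.591000e-01 1.433000e-01 1.200000e-02 4.420000e-02 1.051533e+02] top ((0.4594581425189972, 0.1399753838777542), (0.008917117491364479, 0.03746815398335457), 15.834001541137695) cap ((0.45819491147994995, 0.14386585354804993), 0.04700913652777672)
side [302. 258.] eye [ 4.972000e-01 -1.500000e-03  1.490000e-02  3.880000e-02  1.570286e+02] top ((0.4964636266231537, -0.001181628555059433), (0.014833885245025158, 0.037163909524679184), 67.08241271972656) cap ((0.4963289201259613, -0.0019560211803764105), 0.04627836123108864)
side [315. 305.] eye [ 4.71300e-01 -1.59600e-01  4.30000e-02  1.08000e-02  2.62518e+01] top ((0.4702134430408478, -0.1600436121225357), (0.03834711015224457, 0.010612213984131813), 27.909255981445312) cap ((0.46921366453170776, -0.16083119809627533), 0.04634486138820648)
clock: 0.62
tool_pos: [0.5695, -0.059, 0.2386]
eef_rot: [0.625, 0.781, 0.001, -0.0]
contact_force: [-0.3, -1.8, 0.7]
opening: 0.87
finger_force: 0.0
t 0.6167 tcp [ 0.5695 -0.059   0.2386] tooly ang 12.64 x [-0.219  0.976  0.001] open 0.8704252706247314 F [-0.3 -1.8  0.7] q7 0.04
```

```bash
cat > go.py <<'E'
import sys; from h import *; from scipy.spatial.transform import Rotation as Ro
x,y,z,a=map(float,sys.argv[1:5]); s=r.get_state(); R=Ro.from_quat(s["eef_rot"]).as_matrix()
a0=np.degrees(np.arctan2(R[1,1],R[0,1])); sp=-((a-a0+180)%360-180)
t=np.radians(a); d=np.array([x,y,z])-s["tool_pos"]
v=np.array([-np.sin(t)*d[0]+np.cos(t)*d[1],np.cos(t)*d[0]+np.sin(t)*d[1],-d[2]])*100
n=int(np.ceil(np.linalg.norm(v[:2])/3.5)) or 1; ns=int(np.ceil(abs(sp)/7))
print(f"t={s['clock']:.1f} tcp={s['tool_pos'].round(4)} ang={a0:.1f} q7={s['q'][6]:.2f} open={s['opening']:.3f} F={s['contact_force'].round(1)} ff={s['finger_force']:.1f}")
print(f"spin {sp:.1f} (={ns}x{sp/max(ns,1):.2f}); after it tx {v[0]:.2f} ty {v[1]:.2f} tz {v[2]:.2f} (xy {n}x {v[0]/n:.2f},{v[1]/n:.2f})")
E
python3 go.py .473 -.159 .14 23.2
```

```text
t=0.6 tcp=[ 0.5695 -0.059   0.2386] ang=12.6 q7=0.04 open=0.870 F=[-0.3 -1.8  0.7] ff=0.0
spin -10.6 (=2x-5.28); after it tx -5.39 ty -12.81 tz 9.86 (xy 4x -1.35,-3.20)
```

```bash
python3 -m creep '[{"grip":0.6,"tx":0,"ty":0,"tz":0,"spin":-5.3},{"grip":0.6,"tx":0,"ty":0,"tz":0,"spin":-5.3},{"grip":0.6,"tx":-1.35,"ty":-3.2,"tz":0,"spin":0},{"grip":0.6,"tx":-1.35,"ty":-3.2,"tz":1,"spin":0},{"grip":0.6,"tx":-1.35,"ty":-3.2,"tz":1,"spin":0},{"grip":0.6,"tx":-1.35,"ty":-3.2,"tz":1,"spin":0},{"grip":0.6,"tx":0,"ty":0,"tz":0,"spin":0},{"grip":0.6,"tx":0,"ty":0,"tz":0,"spin":0}]'; python3 go.py .473 -.159 .068 23.2; python3 -c "
from h import *
covers('wrist')"
```

```text
clock: 1.28
tool_pos: [0.4702, -0.1628, 0.2084]
eef_rot: [0.557, 0.831, -0.001, -0.001]
contact_force: [0.1, 0.3, 1.0]
opening: 0.8
finger_force: 0.0
t=1.3 tcp=[ 0.4702 -0.1628  0.2084] ang=22.4 q7=0.32 open=0.800 F=[0.1 0.3 1. ] ff=0.0
spin -0.8 (=1x-0.84); after it tx 0.23 ty 0.41 tz 14.04 (xy 1x 0.23,0.41)
wrist [432.  53.] eye [ 4.989000e-01 -1.800000e-03  9.300000e-03  4.010000e-02  1.591897e+02] top ((0.4989449083805084, -0.0017860624939203262), (0.00931593682616949, 0.040107812732458115), 69.18965148925781) cap ((0.4986073076725006, -0.0015653822338208556), 0.04473309591412544)
wrist [327. 216.] eye [ 4.72700e-01 -1.58800e-01  4.00000e-02  8.80000e-03  2.35504e+01] top ((0.4727432131767273, -0.15895193815231323), (0.03988945484161377, 0.008735885843634605), 24.262537002563477) cap ((0.4725537896156311, -0.15850679576396942), 0.044400762766599655)
```

```bash
python3 -m creep '[{"grip":0.6,"tx":0.2,"ty":0.4,"tz":2,"spin":-1},{"grip":0.6,"tx":0,"ty":0,"tz":3,"spin":0},{"grip":0.6,"tx":0,"ty":0,"tz":3,"spin":0},{"grip":0.6,"tx":0,"ty":0,"tz":3,"spin":0},{"grip":0.6,"tx":0,"ty":0,"tz":2,"spin":0},{"grip":0.6,"tx":0,"ty":0,"tz":1,"spin":0},{"grip":0.6,"tx":0,"ty":0,"tz":0,"spin":0}]'; python3 go.py .473 -.159 .068 23.2;  python3 -m creep '[{"grip":-1},{"grip":-1},{"grip":-1},{"grip":-1},{"grip":-1},{"grip":-1}]' 25
```

```text
clock: 1.92
tool_pos: [0.4754, -0.1558, 0.0672]
eef_rot: [0.546, 0.837, 0.0, -0.001]
contact_force: [-0.8, -0.1, 0.1]
opening: 0.801
finger_force: 0.0
t=1.9 tcp=[ 0.4754 -0.1558  0.0672] ang=23.7 q7=0.21 open=0.801 F=[-0.8 -0.1  0.1] ff=0.0
spin 0.5 (=1x0.55); after it tx -0.20 ty -0.34 tz -0.08 (xy 1x -0.20,-0.34)$[0]: bad value
```

```bash
python3 -m creep '[{"grip":0.6,"tx":-0.2,"ty":-0.3,"tz":0,"spin":0},{"grip":-1,"tx":0,"ty":0,"tz":0,"spin":0},{"grip":-1,"tx":0,"ty":0,"tz":0,"spin":0},{"grip":-1,"tx":0,"ty":0,"tz":0,"spin":0},{"grip":-1,"tx":0,"ty":0,"tz":0,"spin":0},{"grip":-1,"tx":0,"ty":0,"tz":0,"spin":0},{"grip":-1,"tx":0,"ty":0,"tz":0,"spin":0},{"grip":-1,"tx":0,"ty":0,"tz":0,"spin":0}]' 25;  python3 go.py .473 -.159 .068 23.2
```

```text
clock: 2.58
tool_pos: [0.4733, -0.1607, 0.0693]
eef_rot: [0.548, 0.837, 0.0, 0.001]
contact_force: [-0.4, -0.5, 6.5]
opening: 0.451
finger_force: 25.0
t=2.6 tcp=[ 0.4733 -0.1607  0.0693] ang=23.6 q7=0.22 open=0.451 F=[-0.4 -0.5  6.5] ff=25.0
spin 0.4 (=1x0.39); after it tx 0.17 ty 0.04 tz 0.13 (xy 1x 0.17,0.04)
```

```bash
python3 -m creep '[{"grip":-1,"tx":0,"ty":0,"tz":-1,"spin":0},{"grip":-1,"tx":0,"ty":0,"tz":-2,"spin":0},{"grip":-1,"tx":0,"ty":0,"tz":-3,"spin":0},{"grip":-1,"tx":0,"ty":0,"tz":-3,"spin":0},{"grip":-1,"tx":0,"ty":0,"tz":-2.4,"spin":0},{"grip":-1,"tx":0,"ty":0,"tz":0,"spin":-5},{"grip":-1,"tx":0,"ty":0,"tz":0,"spin":-7},{"grip":-1,"tx":0,"ty":0,"tz":0,"spin":-7}]'; python3 -m creep '[{"grip":-1,"tx":0,"ty":0,"tz":0,"spin":-7},{"grip":-1,"tx":0,"ty":0,"tz":0,"spin":-7},{"grip":-1,"tx":0,"ty":0,"tz":0,"spin":-7},{"grip":-1,"tx":0,"ty":0,"tz":0,"spin":-7},{"grip":-1,"tx":0,"ty":0,"tz":0,"spin":-7},{"grip":-1,"tx":0,"ty":0,"tz":0,"spin":-7},{"grip":-1,"tx":0,"ty":0,"tz":0,"spin":-5.5},{"grip":-1,"tx":0,"ty":0,"tz":0,"spin":0}]'; python3 go.py .585 -.105 .183 90
```

```text
clock: 3.25
tool_pos: [0.4728, -0.1607, 0.1839]
eef_rot: [0.399, 0.917, -0.0, 0.001]
contact_force: [-0.5, 0.3, -0.7]
opening: 0.449
finger_force: 25.0
clock: 3.92
tool_pos: [0.4724, -0.1608, 0.183]
eef_rot: [-0.002, 1.0, -0.0, -0.0]
contact_force: [0.2, -0.8, -0.7]
opening: 0.452
finger_force: 25.0
t=3.9 tcp=[ 0.4724 -0.1608  0.183 ] ang=90.2 q7=1.16 open=0.452 F=[ 0.2 -0.8 -0.7] ff=25.0
spin 0.2 (=1x0.22); after it tx -11.26 ty 5.58 tz -0.00 (xy 4x -2.82,1.40)
```

```bash
python3 -m creep '[{"grip":-1,"tx":-1.3,"ty":0.6,"tz":0,"spin":0},{"grip":-1,"tx":-3,"ty":1.5,"tz":0,"spin":0},{"grip":-1,"tx":-3,"ty":1.5,"tz":0,"spin":0},{"grip":-1,"tx":-2.6,"ty":1.5,"tz":0,"spin":0},{"grip":-1,"tx":-1.3,"ty":0.5,"tz":0,"spin":0},{"grip":-1,"tx":0,"ty":0,"tz":0,"spin":0},{"grip":-1,"tx":0,"ty":0,"tz":0,"spin":0}]'; python3 go.py .676 -.105 .183 90; python3 - <<'E'
from h import *
np.set_printoptions(precision=4,suppress=True)
p,W,d,c=cloud("wrist","w1")
for n in ["scene","side","wrist"]:
    p,W,d,c=cloud(n)
    for m,cc,s in comps(mask(p,"yellow"),6):
        q=W[m&(d>0)]; print(n,cc.round(),len(q),np.median(q,0),q.min(0),q.max(0))
    q=W[(d>0)&mask(p,"red")&(W[...,2]>.13)&(W[...,0]>.5)]; print("held",len(q),np.percentile(q,[1,50,99],axis=0) if len(q) else "")
E
```

```text
clock: 4.5
tool_pos: [0.5844, -0.104, 0.1826]
eef_rot: [-0.0, 1.0, -0.0, -0.0]
contact_force: [-0.2, -0.4, -1.1]
opening: 0.449
finger_force: 25.0
t=4.5 tcp=[ 0.5844 -0.104   0.1826] ang=90.0 q7=1.12 open=0.449 F=[-0.2 -0.4 -1.1] ff=25.0
spin 0.0 (=1x0.04); after it tx -9.16 ty -0.10 tz -0.04 (xy 3x -3.05,-0.03)
scene [265. 235.] 6 [ 0.6421 -0.1017  0.18  ] [ 0.6392 -0.1067  0.1775] [ 0.6439 -0.0982  0.1817]
scene [296. 258.] 8 [0.6437 0.019  0.1805] [0.6393 0.0148 0.1752] [0.6467 0.0207 0.1837]
scene [329. 283.] 7 [0.6437 0.1389 0.1809] [0.6421 0.1342 0.1787] [0.6455 0.1409 0.1834]
scene [395. 311.] 62 [0.5743 0.3051 0.1404] [0.5637 0.293  0.1325] [0.5829 0.3146 0.1491]
held 545 [[ 0.5587 -0.1427  0.1309]
 [ 0.5923 -0.0927  0.1492]
 [ 0.6276 -0.0605  0.2097]]
side [287. 152.] 21 [0.5679 0.3025 0.1428] [0.5607 0.287  0.1375] [0.5765 0.3098 0.147 ]
side [333. 168.] 6 [0.6373 0.1331 0.1817] [ 0.5514 -0.0838  0.1796] [0.6419 0.137  0.3449]
held 897 [[ 0.5361 -0.1504  0.1306]
 [ 0.5733 -0.1192  0.1494]
 [ 0.6193 -0.0681  0.2008]]
wrist [321. 394.] 6 [ 0.6346 -0.1065  0.1736] [ 0.6341 -0.1075  0.1727] [ 0.6348 -0.106   0.1743]
wrist [323. 410.] 278 [ 0.6388 -0.1055  0.1796] [ 0.6348 -0.1104  0.1766] [ 0.644  -0.1012  0.1818]
held 19948 [[ 0.5377 -0.1466  0.1409]
 [ 0.5742 -0.106   0.1494]
 [ 0.5921 -0.0654  0.2117]]
```

View pics/w1.png

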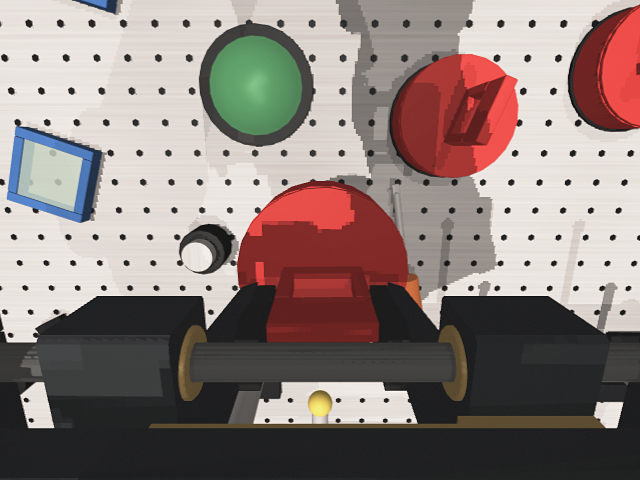

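The wrist view shows the ball of peg 1 at (320,404), in line with the held eye at (322,300). Bare lens 1 is at (256,85), and flats are at (55,172) and (95,2). Inserting now.

```bash
python3 -m creep '[{"grip":-1,"tx":-1,"ty":-0.1,"tz":0,"spin":0},{"grip":-1,"tx":-2,"ty":0,"tz":0,"spin":0},{"grip":-1,"tx":-2,"ty":0,"tz":0,"spin":0},{"grip":-1,"tx":-2,"ty":0,"tz":0,"spin":0},{"grip":-1,"tx":-1.4,"ty":0,"tz":0,"spin":0},{"grip":-1,"tx":-0.7,"ty":0,"tz":0,"spin":0},{"grip":-1,"tx":0,"ty":0,"tz":0,"spin":0}]';python3 -m creep '[{"grip":-1,"tx":0,"ty":0,"tz":0.4,"spin":0},{"grip":-1,"tx":0,"ty":0,"tz":0.4,"spin":0},{"grip":-1,"tx":0,"ty":0,"tz":0,"spin":0},{"grip":-1,"tx":0,"ty":0,"tz":0.1,"spin":0},{"grip":-1,"tx":0,"ty":0,"tz":0,"spin":0}]'; python3 go.py .676 -.105 .183 90
```

```text
clock: 5.28
tool_pos: [0.6763, -0.1055, 0.1825]
eef_rot: [-0.0, 1.0, 0.0, 0.0]
contact_force: [-1.1, -0.1, -0.4]
opening: 0.45
finger_force: 25.0
clock: 5.7
tool_pos: [0.6749, -0.1055, 0.1742]
eef_rot: [-0.001, 1.0, -0.0, -0.001]
contact_force: [-2.4, -1.6, 3.7]
opening: 0.451
finger_force: 25.0
t=5.7 tcp=[ 0.6749 -0.1055  0.1742] ang=90.1 q7=1.20 open=0.451 F=[-2.4 -1.6  3.7] ff=25.0
spin 0.1 (=1x0.10); after it tx -0.11 ty 0.05 tz -0.88 (xy 1x -0.11,0.05)
```

```bash
python3 -m creep '[{"grip":0.2,"tx":0,"ty":0,"tz":0,"spin":0},{"grip":0.2,"tx":0,"ty":0,"tz":0,"spin":0},{"grip":0.3,"tx":0,"ty":0,"tz":0,"spin":0},{"grip":0.4,"tx":0,"ty":0,"tz":-1,"spin":0},{"grip":0.4,"tx":0,"ty":0,"tz":-2.5,"spin":0},{"grip":0.4,"tx":0,"ty":0,"tz":-2.5,"spin":0},{"grip":0.6,"tx":1,"ty":0,"tz":-1,"spin":0},{"grip":0.6,"tx":3,"ty":0,"tz":0,"spin":0}]';python3 go.py .499 -.0015 .14 159.4; python3 go.py .499 -.0015 .14 -20.6; python3 - <<'E'
from h import *
p,W,d,c=cloud("side","s1")
q=W[(d>0)&mask(p,"red")&(W[...,2]>.10)&(W[...,0]>.55)]; print("hung",len(q),np.percentile(q,[1,50,99],axis=0).round(4))
E
```

```text
clock: 6.37
tool_pos: [0.6397, -0.1039, 0.2469]
eef_rot: [-0.001, 1.0, 0.001, 0.005]
contact_force: [-0.4, 0.1, 0.2]
opening: 0.796
finger_force: 0.0
t=6.4 tcp=[ 0.6397 -0.1039  0.2469] ang=90.1 q7=1.22 open=0.796 F=[-0.4  0.1  0.2] ff=0.0
spin -69.3 (=10x-6.93); after it tx -4.63 ty 16.78 tz 10.69 (xy 5x -0.93,3.36)
t=6.4 tcp=[ 0.6397 -0.1039  0.2469] ang=90.1 q7=1.22 open=0.796 F=[-0.4  0.1  0.2] ff=0.0
spin 110.7 (=16x6.92); after it tx 4.63 ty -16.78 tz 10.69 (xy 5x 0.93,-3.36)
hung 1050 [[ 0.6272 -0.1495  0.1107]
 [ 0.6666 -0.1219  0.1408]
 [ 0.7104 -0.0773  0.203 ]]
```

```bash
python3 -m creep '[{"grip":0.6,"tx":2.8,"ty":2,"tz":0,"spin":5},{"grip":0.6,"tx":0,"ty":0,"tz":0,"spin":7},{"grip":0.6,"tx":0,"ty":0,"tz":0,"spin":7},{"grip":0.6,"tx":0,"ty":0,"tz":0,"spin":7},{"grip":0.6,"tx":0,"ty":0,"tz":0,"spin":7},{"grip":0.6,"tx":0,"ty":0,"tz":0,"spin":7},{"grip":0.6,"tx":0,"ty":0,"tz":0,"spin":7},{"grip":0.6,"tx":0,"ty":0,"tz":0,"spin":7}]';python3 -m creep '[{"grip":0.6,"tx":0,"ty":0,"tz":0,"spin":7},{"grip":0.6,"tx":0,"ty":0,"tz":0,"spin":7},{"grip":0.6,"tx":0,"ty":0,"tz":0,"spin":7},{"grip":0.6,"tx":0,"ty":0,"tz":0,"spin":7},{"grip":0.6,"tx":0,"ty":0,"tz":0,"spin":7},{"grip":0.6,"tx":0,"ty":0,"tz":0,"spin":7},{"grip":0.6,"tx":0,"ty":0,"tz":0,"spin":7},{"grip":0.6,"tx":0,"ty":0,"tz":0,"spin":7}]';python3 go.py .499 -.0015 .14 -20.6
```

```text
clock: 7.08
tool_pos: [0.6067, -0.0854, 0.2436]
eef_rot: [0.456, 0.89, -0.0, -0.0]
contact_force: [-0.2, 0.2, -0.4]
opening: 0.801
finger_force: 0.0
clock: 7.75
tool_pos: [0.6067, -0.0853, 0.2436]
eef_rot: [0.82, 0.572, -0.0, -0.0]
contact_force: [0.2, 0.7, -0.5]
opening: 0.801
finger_force: 0.0
t=7.8 tcp=[ 0.6067 -0.0853  0.2436] ang=-20.3 q7=-0.40 open=0.801 F=[ 0.2  0.7 -0.5] ff=0.0
spin 0.3 (=1x0.33); after it tx 4.06 ty -13.03 tz 10.36 (xy 4x 1.01,-3.26)
```

```bash
python3 -m creep '[{"grip":0.6,"tx":1,"ty":-3.2,"tz":0,"spin":0},{"grip":0.6,"tx":1,"ty":-3.2,"tz":1,"spin":0},{"grip":0.6,"tx":1,"ty":-3.2,"tz":2,"spin":0},{"grip":0.6,"tx":1,"ty":-3.4,"tz":2,"spin":0},{"grip":0.6,"tx":0,"ty":0,"tz":2,"spin":0},{"grip":0.6,"tx":0,"ty":0,"tz":2,"spin":0},{"grip":0.6,"tx":0,"ty":0,"tz":0,"spin":0},{"grip":0.6,"tx":0,"ty":0,"tz":0,"spin":0}]';python3 go.py .499 -.0015 .068 -20.6
```

```text
clock: 8.42
tool_pos: [0.4981, -0.0036, 0.1535]
eef_rot: [0.819, 0.574, -0.001, -0.001]
contact_force: [0.1, 0.2, -0.1]
opening: 0.798
finger_force: 0.0
t=8.4 tcp=[ 0.4981 -0.0036  0.1535] ang=-19.9 q7=-0.59 open=0.798 F=[ 0.1  0.2 -0.1] ff=0.0
spin 0.7 (=1x0.69); after it tx 0.23 ty 0.01 tz 8.55 (xy 1x 0.23,0.01)
```

```bash
python3 -m creep '[{"grip":0.6,"tx":0.1,"ty":0,"tz":2.5,"spin":0.5},{"grip":0.6,"tx":0.1,"ty":0,"tz":2.5,"spin":0},{"grip":0.6,"tx":0,"ty":0,"tz":2.5,"spin":0},{"grip":0.6,"tx":0,"ty":0,"tz":1,"spin":0},{"grip":0.6,"tx":0,"ty":0,"tz":0,"spin":0}]';python3 -m creep '[{"grip":-1,"tx":0,"ty":0,"tz":0,"spin":0},{"grip":-1,"tx":0,"ty":0,"tz":0,"spin":0},{"grip":-1,"tx":0,"ty":0,"tz":0,"spin":0},{"grip":-1,"tx":0,"ty":0,"tz":0,"spin":0},{"grip":-1,"tx":0,"ty":0,"tz":0,"spin":0},{"grip":-1,"tx":0,"ty":0,"tz":0,"spin":0},{"grip":-1,"tx":0,"ty":0,"tz":0,"spin":0},{"grip":-1,"tx":0,"ty":0,"tz":0,"spin":0}]' 25;python3 go.py .499 -.0015 .068 -20.6
```

```text
clock: 8.83
tool_pos: [0.4993, -0.0018, 0.0679]
eef_rot: [0.821, 0.571, -0.001, -0.0]
contact_force: [0.8, -0.2, 0.3]
opening: 0.794
finger_force: 0.0
clock: 9.5
tool_pos: [0.5002, -0.0015, 0.0696]
eef_rot: [0.821, 0.571, 0.0, 0.0]
contact_force: [-0.5, -0.6, 6.5]
opening: 0.451
finger_force: 25.0
t=9.5 tcp=[ 0.5002 -0.0015  0.0696] ang=-20.4 q7=-0.63 open=0.451 F=[-0.5 -0.6  6.5] ff=25.0
spin 0.2 (=1x0.20); after it tx -0.04 ty -0.11 tz 0.16 (xy 1x -0.04,-0.11)
```

```bash
python3 -m creep '[{"grip":-1,"tx":0,"ty":0,"tz":-1,"spin":0},{"grip":-1,"tx":0,"ty":0,"tz":-2,"spin":0},{"grip":-1,"tx":0,"ty":0,"tz":-3,"spin":0},{"grip":-1,"tx":0,"ty":0,"tz":-3,"spin":0},{"grip":-1,"tx":0,"ty":0,"tz":-2.4,"spin":0},{"grip":-1,"tx":0,"ty":0,"tz":0,"spin":-5},{"grip":-1,"tx":0,"ty":0,"tz":0,"spin":-7},{"grip":-1,"tx":0,"ty":0,"tz":0,"spin":-7}]'; python3 -m creep '[{"grip":-1,"tx":0,"ty":0,"tz":0,"spin":-7},{"grip":-1,"tx":0,"ty":0,"tz":0,"spin":-7},{"grip":-1,"tx":0,"ty":0,"tz":0,"spin":-7},{"grip":-1,"tx":0,"ty":0,"tz":0,"spin":-7},{"grip":-1,"tx":0,"ty":0,"tz":0,"spin":-7},{"grip":-1,"tx":0,"ty":0,"tz":0,"spin":-7},{"grip":-1,"tx":0,"ty":0,"tz":0,"spin":-7},{"grip":-1,"tx":0,"ty":0,"tz":0,"spin":-7}]';python3 -m creep '[{"grip":-1,"tx":0,"ty":0,"tz":0,"spin":-7},{"grip":-1,"tx":0,"ty":0,"tz":0,"spin":-7},{"grip":-1,"tx":0,"ty":0,"tz":0,"spin":-7},{"grip":-1,"tx":0,"ty":0,"tz":0,"spin":-7},{"grip":-1,"tx":0,"ty":0,"tz":0,"spin":-7},{"grip":-1,"tx":0,"ty":0,"tz":0,"spin":0}]'; python3 go.py .585 0.015 .183 90
```

```text
clock: 10.17
tool_pos: [0.5, -0.0017, 0.1841]
eef_rot: [0.714, 0.7, 0.0, 0.001]
contact_force: [-0.1, -0.4, -1.3]
opening: 0.448
finger_force: 25.0
clock: 10.83
tool_pos: [0.4996, -0.002, 0.1833]
eef_rot: [0.301, 0.954, -0.0, 0.0]
contact_force: [0.4, -0.6, -2.2]
opening: 0.449
finger_force: 25.0
clock: 11.33
tool_pos: [0.4996, -0.0022, 0.183]
eef_rot: [0.002, 1.0, -0.0, -0.0]
contact_force: [0.3, -0.3, -0.0]
opening: 0.453
finger_force: 25.0
t=11.3 tcp=[ 0.4996 -0.0022  0.183 ] ang=89.7 q7=0.80 open=0.453 F=[ 0.3 -0.3 -0. ] ff=25.0
spin -0.3 (=1x-0.26); after it tx -8.54 ty 1.72 tz 0.00 (xy 3x -2.85,0.57)
```

```bash
python3 -m creep '[{"grip":-1,"tx":-1.3,"ty":0.3,"tz":0,"spin":0},{"grip":-1,"tx":-3,"ty":0.6,"tz":0,"spin":0},{"grip":-1,"tx":-2.9,"ty":0.6,"tz":0,"spin":0},{"grip":-1,"tx":-1.3,"ty":0.2,"tz":0,"spin":0},{"grip":-1,"tx":0,"ty":0,"tz":0,"spin":0},{"grip":-1,"tx":0,"ty":0,"tz":0,"spin":0},{"grip":-1,"tx":0,"ty":0,"tz":0,"spin":0}]'; python3 go.py .676 .015 .183 90; python3 - <<'E'
from h import *
np.set_printoptions(precision=4,suppress=True)
n="wrist"; p,W,d,c=cloud(n)
for m,cc,s in comps(mask(p,"yellow"),30):
        q=W[m&(d>0)]; print(n,cc.round(),len(q),np.median(q,0))
q=W[(d>0)&mask(p,"red")&(W[...,2]>.13)&(W[...,0]>.5)&(abs(W[...,1])<.07)]; print("held",len(q),np.percentile(q,[1,50,99],axis=0))
E
```

```text
clock: 11.92
tool_pos: [0.5835, 0.0144, 0.1826]
eef_rot: [0.004, 1.0, -0.001, -0.001]
contact_force: [-0.4, 0.6, -1.1]
opening: 0.451
finger_force: 25.0
t=11.9 tcp=[0.5835 0.0144 0.1826] ang=89.5 q7=0.87 open=0.451 F=[-0.4  0.6 -1.1] ff=25.0
spin -0.5 (=1x-0.47); after it tx -9.25 ty 0.06 tz -0.04 (xy 3x -3.08,0.02)
wrist [323. 411.] 270 [0.64   0.0141 0.1795]
held 19042 [[ 0.5402 -0.0264  0.1394]
 [ 0.5755  0.0142  0.1492]
 [ 0.5954  0.0544  0.2113]]
```

Aligned. Next: insert, lower and release.

```bash
python3 -m creep '[{"grip":-1,"tx":-1,"ty":0,"tz":0,"spin":-0.5},{"grip":-1,"tx":-2,"ty":0,"tz":0,"spin":0},{"grip":-1,"tx":-2,"ty":0,"tz":0,"spin":0},{"grip":-1,"tx":-2,"ty":0,"tz":0,"spin":0},{"grip":-1,"tx":-1.5,"ty":0,"tz":0,"spin":0},{"grip":-1,"tx":-0.8,"ty":0,"tz":0,"spin":0},{"grip":-1,"tx":0,"ty":0,"tz":0,"spin":0}]';python3 -m creep '[{"grip":-1,"tx":0,"ty":0,"tz":0.4,"spin":0},{"grip":-1,"tx":0,"ty":0,"tz":0.4,"spin":0},{"grip":-1,"tx":0,"ty":0,"tz":0,"spin":0},{"grip":-1,"tx":0,"ty":0,"tz":0.1,"spin":0},{"grip":-1,"tx":0,"ty":0,"tz":0,"spin":0}]'; python3 go.py .676 .015 .174 90
```

```text
clock: 12.55
tool_pos: [0.6785, 0.0146, 0.1826]
eef_rot: [-0.0, 1.0, -0.0, 0.0]
contact_force: [0.2, -0.2, -1.4]
opening: 0.449
finger_force: 25.0
clock: 12.97
tool_pos: [0.6769, 0.0148, 0.1744]
eef_rot: [-0.001, 1.0, -0.0, -0.001]
contact_force: [-2.1, -0.5, 4.7]
opening: 0.448
finger_force: 25.0
t=13.0 tcp=[0.6769 0.0148 0.1744] ang=90.1 q7=0.99 open=0.448 F=[-2.1 -0.5  4.7] ff=25.0
spin 0.1 (=1x0.12); after it tx 0.09 ty 0.02 tz 0.04 (xy 1x 0.09,0.02)
```

```bash
python3 -m creep '[{"grip":0.2,"tx":0,"ty":0,"tz":0,"spin":0},{"grip":0.2,"tx":0,"ty":0,"tz":0,"spin":0},{"grip":0.3,"tx":0,"ty":0,"tz":0,"spin":0},{"grip":0.4,"tx":0,"ty":0,"tz":-1,"spin":0},{"grip":0.4,"tx":0,"ty":0,"tz":-2.5,"spin":0},{"grip":0.4,"tx":0,"ty":0,"tz":-2.5,"spin":0},{"grip":0.6,"tx":1,"ty":0,"tz":-1,"spin":-5},{"grip":0.6,"tx":3,"ty":0,"tz":0,"spin":-6.5}]';python3 go.py .4613 .1436 .14 101.7
```

```text
clock: 13.63
tool_pos: [0.6424, 0.0141, 0.2475]
eef_rot: [-0.102, 0.995, 0.001, 0.005]
contact_force: [-0.2, 1.0, 0.0]
opening: 0.796
finger_force: 0.0
t=13.6 tcp=[0.6424 0.0141 0.2475] ang=101.8 q7=1.17 open=0.796 F=[-0.2  1.   0. ] ff=0.0
spin 0.1 (=1x0.05); after it tx 15.10 ty 16.35 tz 10.75 (xy 7x 2.16,2.34)
```

```bash
python3 -m creep '[{"grip":0.6,"tx":2.3,"ty":2.5,"tz":0,"spin":0},{"grip":0.6,"tx":2.5,"ty":2.7,"tz":0,"spin":0},{"grip":0.6,"tx":2.5,"ty":2.7,"tz":0,"spin":0},{"grip":0.6,"tx":2.5,"ty":2.7,"tz":2,"spin":0},{"grip":0.6,"tx":2.5,"ty":2.7,"tz":3,"spin":0},{"grip":0.6,"tx":2.4,"ty":2.8,"tz":3,"spin":0},{"grip":0.6,"tx":0,"ty":0,"tz":1.5,"spin":0},{"grip":0.6,"tx":0,"ty":0,"tz":0,"spin":0}]';python3 -m creep '[{"grip":0.6,"tx":0,"ty":0,"tz":0,"spin":0}]';python3 go.py .4613 .1436 .068 101.7; python3 -c "
from h import *
covers('wrist')"
```

```text
clock: 14.3
tool_pos: [0.4666, 0.1355, 0.1548]
eef_rot: [-0.103, 0.995, -0.001, -0.002]
contact_force: [-0.0, -0.1, 0.6]
opening: 0.803
finger_force: 0.0
clock: 14.38
tool_pos: [0.4696, 0.1349, 0.1565]
eef_rot: [-0.101, 0.995, -0.0, 0.0]
contact_force: [-0.1, 0.1, 0.6]
opening: 0.801
finger_force: 0.0
t=14.4 tcp=[0.4696 0.1349 0.1565] ang=101.6 q7=0.63 open=0.801 F=[-0.1  0.1  0.6] ff=0.0
spin -0.1 (=1x-0.08); after it tx 0.64 ty 1.02 tz 8.85 (xy 1x 0.64,1.02)
wrist [337. 224.] eye [4.604000e-01 1.441000e-01 8.500000e-03 4.000000e-02 1.029541e+02] top ((0.46047186851501465, 0.14405041933059692), (0.008398317731916904, 0.0399654395878315), 13.0115385055542) cap ((0.46045786142349243, 0.1440950632095337), 0.044666655361652374)
```

```bash
python3 -m creep '[{"grip":0.6,"tx":0.7,"ty":1.1,"tz":0,"spin":-1.2},{"grip":0.6,"tx":0,"ty":0,"tz":2.5,"spin":0},{"grip":0.6,"tx":0,"ty":0,"tz":2.5,"spin":0},{"grip":0.6,"tx":0,"ty":0,"tz":2.5,"spin":0},{"grip":0.6,"tx":0,"ty":0,"tz":1.3,"spin":0},{"grip":0.6,"tx":0,"ty":0,"tz":0,"spin":0}]';python3 -m creep '[{"grip":-1,"tx":0,"ty":0,"tz":0,"spin":0},{"grip":-1,"tx":0,"ty":0,"tz":0,"spin":0},{"grip":-1,"tx":0,"ty":0,"tz":0,"spin":0},{"grip":-1,"tx":0,"ty":0,"tz":0,"spin":0},{"grip":-1,"tx":0,"ty":0,"tz":0,"spin":0},{"grip":-1,"tx":0,"ty":0,"tz":0,"spin":0},{"grip":-1,"tx":0,"ty":0,"tz":0,"spin":0},{"grip":-1,"tx":0,"ty":0,"tz":0,"spin":0}]' 25;python3 go.py .4604 .1441 .068 102.9
```

```text
clock: 14.93
tool_pos: [0.4597, 0.1443, 0.067]
eef_rot: [-0.112, 0.994, -0.0, -0.001]
contact_force: [0.9, -0.3, 1.0]
opening: 0.798
finger_force: 0.0
clock: 15.6
tool_pos: [0.4606, 0.1443, 0.069]
eef_rot: [-0.111, 0.994, 0.0, 0.001]
contact_force: [-0.5, -1.5, 6.3]
opening: 0.449
finger_force: 25.0
t=15.6 tcp=[0.4606 0.1443 0.069 ] ang=102.8 q7=0.40 open=0.449 F=[-0.5 -1.5  6.3] ff=25.0
spin -0.1 (=1x-0.11); after it tx 0.03 ty -0.02 tz 0.10 (xy 1x 0.03,-0.02)
```

```bash
python3 -m creep '[{"grip":-1,"tx":0,"ty":0,"tz":-1,"spin":0},{"grip":-1,"tx":0,"ty":0,"tz":-2,"spin":0},{"grip":-1,"tx":0,"ty":0,"tz":-3,"spin":0},{"grip":-1,"tx":0,"ty":0,"tz":-3,"spin":0},{"grip":-1,"tx":0,"ty":0,"tz":-2.4,"spin":0},{"grip":-1,"tx":0,"ty":0,"tz":0,"spin":6.4},{"grip":-1,"tx":0,"ty":0,"tz":0,"spin":6.4},{"grip":-1,"tx":0,"ty":0,"tz":0,"spin":0}]';python3 -m creep '[{"grip":-1,"tx":-1.5,"ty":-0.1,"tz":0,"spin":0},{"grip":-1,"tx":-3,"ty":-0.2,"tz":0,"spin":0},{"grip":-1,"tx":-3.5,"ty":-0.3,"tz":0,"spin":0},{"grip":-1,"tx":-3,"ty":-0.2,"tz":0,"spin":0},{"grip":-1,"tx":-1.4,"ty":-0.1,"tz":0,"spin":0},{"grip":-1,"tx":0,"ty":0,"tz":0,"spin":0},{"grip":-1,"tx":0,"ty":0,"tz":0,"spin":0},{"grip":-1,"tx":0,"ty":0,"tz":0,"spin":0}]'; python3 go.py .676 .135 .183 90; python3 - <<'E'
from h import *
np.set_printoptions(precision=4,suppress=True)
n="wrist"; p,W,d,c=cloud(n)
for m,cc,s in comps(mask(p,"yellow"),30):
        q=W[m&(d>0)]; print(n,cc.round(),len(q),np.median(q,0))
q=W[(d>0)&mask(p,"red")&(W[...,2]>.13)&(W[...,0]>.5)&(abs(W[...,1]-.135)<.07)]; print("held",len(q),np.percentile(q,[1,50,99],axis=0))
E
```

```text
clock: 16.27
tool_pos: [0.4602, 0.144, 0.1829]
eef_rot: [0.002, 1.0, -0.0, 0.001]
contact_force: [0.8, 0.4, -1.0]
opening: 0.447
finger_force: 25.0
clock: 16.93
tool_pos: [0.5823, 0.1355, 0.1817]
eef_rot: [-0.001, 1.0, -0.0, -0.001]
contact_force: [-0.1, -0.5, -1.1]
opening: 0.451
finger_force: 25.0
t=16.9 tcp=[0.5823 0.1355 0.1817] ang=90.2 q7=0.70 open=0.451 F=[-0.1 -0.5 -1.1] ff=25.0
spin 0.2 (=1x0.16); after it tx -9.37 ty -0.05 tz -0.13 (xy 3x -3.12,-0.02)
wrist [627. 251.] 843 [0.5701 0.2953 0.1409]
wrist [320. 416.] 248 [0.6408 0.1343 0.1795]
held 19226 [[0.5385 0.0945 0.1398]
 [0.5739 0.1351 0.1489]
 [0.5939 0.1754 0.211 ]]
```

```bash
python3 -m creep '[{"grip":-1,"tx":-1,"ty":0,"tz":-0.1,"spin":0},{"grip":-1,"tx":-2,"ty":0,"tz":0,"spin":0},{"grip":-1,"tx":-2,"ty":0,"tz":0,"spin":0},{"grip":-1,"tx":-2,"ty":0,"tz":0,"spin":0},{"grip":-1,"tx":-1.5,"ty":0,"tz":0,"spin":0},{"grip":-1,"tx":-0.9,"ty":0,"tz":0,"spin":0},{"grip":-1,"tx":0,"ty":0,"tz":0,"spin":0}]';python3 -m creep '[{"grip":-1,"tx":0,"ty":0,"tz":0.4,"spin":0},{"grip":-1,"tx":0,"ty":0,"tz":0.4,"spin":0},{"grip":-1,"tx":0,"ty":0,"tz":0,"spin":0},{"grip":-1,"tx":0,"ty":0,"tz":0.1,"spin":0},{"grip":-1,"tx":0,"ty":0,"tz":0,"spin":0}]'; python3 go.py .676 .135 .174 90
```

```text
clock: 17.57
tool_pos: [0.6786, 0.1354, 0.183]
eef_rot: [-0.0, 1.0, -0.0, 0.0]
contact_force: [0.0, -0.4, -0.8]
opening: 0.45
finger_force: 25.0
clock: 17.98
tool_pos: [0.6773, 0.1354, 0.1742]
eef_rot: [-0.0, 1.0, -0.0, -0.0]
contact_force: [0.4, -1.2, -0.4]
opening: 0.446
finger_force: 25.0
t=18.0 tcp=[0.6773 0.1354 0.1742] ang=90.0 q7=0.84 open=0.446 F=[ 0.4 -1.2 -0.4] ff=25.0
spin 0.0 (=1x0.04); after it tx 0.13 ty -0.04 tz 0.02 (xy 1x 0.13,-0.04)
```

```bash
python3 -m creep '[{"grip":-1,"tx":0,"ty":0,"tz":0.15,"spin":0},{"grip":-1,"tx":0,"ty":0,"tz":0,"spin":0}]'; python3 -m creep '[{"grip":0.2,"tx":0,"ty":0,"tz":0,"spin":0},{"grip":0.2,"tx":0,"ty":0,"tz":0,"spin":0},{"grip":0.3,"tx":0,"ty":0,"tz":0,"spin":0},{"grip":0.4,"tx":0,"ty":0,"tz":-1,"spin":0},{"grip":0.4,"tx":0,"ty":0,"tz":-2.5,"spin":0},{"grip":0.4,"tx":0,"ty":0,"tz":-2.5,"spin":0},{"grip":1,"tx":1,"ty":0,"tz":-1,"spin":0},{"grip":1,"tx":3,"ty":0,"tz":0,"spin":0}]';python3 -m creep '[{"grip":1,"tx":3,"ty":-3,"tz":0,"spin":0},{"grip":1,"tx":3,"ty":-3,"tz":0,"spin":0},{"grip":1,"tx":1.5,"ty":-3.5,"tz":0,"spin":0},{"grip":1,"tx":0,"ty":-3.5,"tz":0,"spin":0},{"grip":1,"tx":0,"ty":-3.5,"tz":0,"spin":0},{"grip":1,"tx":0,"ty":-3.5,"tz":0,"spin":0},{"grip":1,"tx":0,"ty":0,"tz":0,"spin":0},{"grip":1,"tx":0,"ty":0,"tz":0,"spin":0}]'; python3 - <<'E'
from h import *
pose()
p,W,d,c=cloud("wrist","w2")
p,W,d,c=cloud("side","s2")
for m,cc,s in comps(mask(p,"red"),100):
    q=W[m&(d>0)]; print("red",cc.round(),len(q),np.percentile(q,[1,50,99],axis=0).round(3).tolist())
E
```

```text
clock: 18.15
tool_pos: [0.6777, 0.1354, 0.1739]
eef_rot: [-0.0, 1.0, -0.0, 0.0]
contact_force: [-2.5, -1.2, 5.0]
opening: 0.449
finger_force: 25.0
clock: 18.82
tool_pos: [0.6417, 0.1361, 0.2457]
eef_rot: [0.002, 1.0, 0.002, 0.004]
contact_force: [0.1, 1.0, -0.0]
opening: 0.823
finger_force: 0.0
clock: 19.48
tool_pos: [0.5631, -0.0664, 0.2424]
eef_rot: [0.003, 1.0, -0.001, -0.0]
contact_force: [-0.0, 1.1, 0.2]
opening: 1.004
finger_force: 0.0
t 19.4833 tcp [ 0.5631 -0.0664  0.2424] tooly ang 89.7 x [-1.     0.005  0.001] open 1.0037777867493018 F [-0.   1.1  0.2] q7 1.06
red [376. 223.] 1899 [[0.627, -0.149, 0.11], [0.668, -0.091, 0.14], [0.713, 0.04, 0.204]]
```

```bash
python3 - <<'E'
import cv2,numpy as np
a=cv2.imread("pics/w2.png");b=cv2.imread("pics/s2.png")
b=b[110:430,220:540]
a=cv2.resize(a,None,fx=.75,fy=.75)
b=cv2.resize(b,(320,320)); o=np.zeros((360,800,3),np.uint8);o[:,:480]=a;o[:320,480:]=b;cv2.imwrite("pics/m2.png",o)
E
```

```text
(no output)
```

View pics/m2.png

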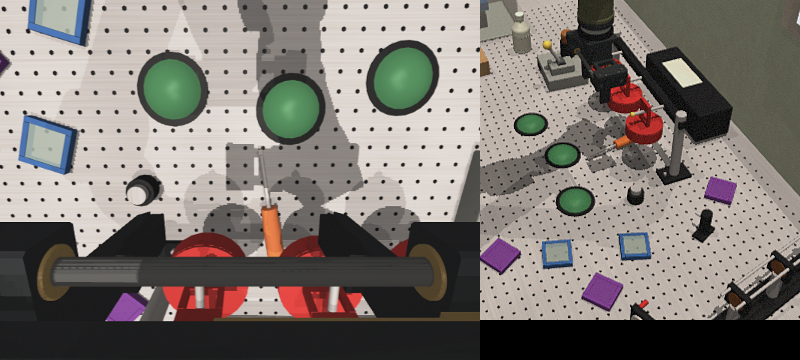

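The left panel shows bare lenses at (172,88), (290,108) and (403,77), and blue flats at (58,15) and (47,145); the purple plate's corner is at (3,62). The right panel shows the covers hanging on the pegs. Next I'll measure the lenses and flats.

```bash
cat >> h.py <<'E'
from scipy.optimize import least_squares
def lenses(n):
    p,W,d,c=cloud(n); h=hsv(p)
    g=(h[...,0]>50)&(h[...,0]<85)&(h[...,1]>70)&(h[...,2]>40)
    for m,cc,s in comps(g,300):
        q=W[m&(d>0)]
        if q[:,2].max()>.05: q=q[q[:,2]<.04]
        q=q[q[:,2]>.006]
        f=lambda v:np.linalg.norm(q-v,axis=1)-.052
        o=least_squares(f,[*q.mean(0)[:2],-.03],loss="soft_l1",f_scale=.002)
        print("lens",cc.round(),len(q),"sphere",o.x.round(4),"rms",np.std(o.fun).round(5),"enc",cv2.minEnclosingCircle(q[:,:2].astype(np.float32)))
def flats(n):
    p,W,d,c=cloud(n)
    for m,cc,s in comps(mask(p,"blue"),60):
        q=W[m&(d>0)]; q=q[(abs(q[:,0]-.5)<.35)&(abs(q[:,1])<.6)]
        if len(q)<30: continue
        zt=np.percentile(q[:,2],90)
        e=q[(q[:,2]>zt-.004)]
        if zt>.1 or len(e)<20: continue
        print(n,"flat",cc.round(),"ztop",zt.round(4),"rect",cv2.minAreaRect(e[:,:2].astype(np.float32)))
E
python3 -c "
from h import *
lenses('wrist');flats('wrist');flats('side');flats('scene')"
```

```text
lens [532. 105.] 4374 sphere [ 0.4606  0.144  -0.0318] rms 0.00072 enc ((0.4603103697299957, 0.143202543258667), 0.03686179593205452)
lens [225. 117.] 4305 sphere [ 0.4726 -0.1587 -0.0317] rms 0.00068 enc ((0.47281157970428467, -0.1581830382347107), 0.037198733538389206)
lens [383. 145.] 4050 sphere [ 0.4988 -0.0011 -0.0318] rms 0.00066 enc ((0.49823302030563354, -0.0012349822791293263), 0.03717777132987976)
wrist flat [81. 29.] ztop 0.0147 rect ((0.386763334274292, -0.29080450534820557), (0.06500555574893951, 0.04829288274049759), 73.46424865722656)
wrist flat [ 60. 188.] ztop 0.0147 rect ((0.543864905834198, -0.3342508375644684), (0.06593762338161469, 0.06405960768461227), 70.92465209960938)
side flat [374. 358.] ztop 0.0167 rect ((0.5415216684341431, -0.3357999622821808), (0.0657285526394844, 0.06323926895856857), 71.01715087890625)
side flat [297. 366.] ztop 0.0169 rect ((0.3772566318511963, -0.29003822803497314), (0.06585507094860077, 0.06264078617095947), 73.09483337402344)
scene flat [243. 219.] ztop 0.0172 rect ((0.5477708578109741, -0.3301532566547394), (0.06432881206274033, 0.06317539513111115), 67.78056335449219)
```

```bash
python3 go.py .544 -.334 .15 -19; python3 -m creep '[{"grip":1,"tx":0,"ty":-4,"tz":0,"spin":7},{"grip":1,"tx":0,"ty":0,"tz":0,"spin":7},{"grip":1,"tx":0,"ty":0,"tz":0,"spin":7},{"grip":1,"tx":0,"ty":0,"tz":0,"spin":7},{"grip":1,"tx":0,"ty":0,"tz":0,"spin":7},{"grip":1,"tx":0,"ty":0,"tz":0,"spin":7},{"grip":1,"tx":0,"ty":0,"tz":0,"spin":7},{"grip":1,"tx":0,"ty":0,"tz":0,"spin":7}]';python3 -m creep '[{"grip":1,"tx":0,"ty":0,"tz":0,"spin":7},{"grip":1,"tx":0,"ty":0,"tz":0,"spin":7},{"grip":1,"tx":0,"ty":0,"tz":0,"spin":7},{"grip":1,"tx":0,"ty":0,"tz":0,"spin":7},{"grip":1,"tx":0,"ty":0,"tz":0,"spin":7},{"grip":1,"tx":0,"ty":0,"tz":0,"spin":7},{"grip":1,"tx":0,"ty":0,"tz":0,"spin":7},{"grip":1,"tx":0,"ty":0,"tz":0,"spin":4}]';python3 go.py .544 -.334 .15 -19
```

```text
t=19.8 tcp=[ 0.5641 -0.0619  0.2429] ang=90.2 q7=1.06 open=1.001 F=[0.2 0.6 1.1] ff=0.0
spin 109.2 (=16x6.82); after it tx -26.38 ty 6.96 tz 9.29 (xy 8x -3.30,0.87)
clock: 20.45
tool_pos: [0.5642, -0.1023, 0.2428]
eef_rot: [0.471, 0.882, 0.0, -0.0]
contact_force: [0.5, -0.5, 0.3]
opening: 0.998
finger_force: 0.0
clock: 21.12
tool_pos: [0.5643, -0.1022, 0.2428]
eef_rot: [0.815, 0.579, 0.0, -0.0]
contact_force: [0.1, 0.2, 0.2]
opening: 1.003
finger_force: 0.0
t=21.1 tcp=[ 0.5643 -0.1022  0.2428] ang=-19.2 q7=-0.40 open=1.003 F=[0.1 0.2 0.2] ff=0.0
spin -0.2 (=1x-0.20); after it tx -22.58 ty 5.63 tz 9.28 (xy 7x -3.23,0.80)
```

```bash
python3 -m creep '[{"grip":1,"tx":-3.2,"ty":0.8,"tz":0,"spin":0},{"grip":1,"tx":-3.2,"ty":0.8,"tz":0,"spin":0},{"grip":1,"tx":-3.2,"ty":0.8,"tz":0,"spin":0},{"grip":1,"tx":-3.2,"ty":0.8,"tz":0,"spin":0},{"grip":1,"tx":-3.2,"ty":0.8,"tz":1,"spin":0},{"grip":1,"tx":-3.2,"ty":0.8,"tz":2,"spin":0},{"grip":1,"tx":-3.2,"ty":0.8,"tz":2,"spin":0},{"grip":1,"tx":0,"ty":0,"tz":0,"spin":0}]';python3 -m creep '[{"grip":1,"tx":0,"ty":0,"tz":0,"spin":0},{"grip":1,"tx":0,"ty":0,"tz":0,"spin":0}]'; python3 -c "
from h import *
flats('wrist');flats('scene')"; python3 go.py .544 -.334 .005 -19
```

```text
clock: 21.78
tool_pos: [0.5394, -0.3412, 0.1885]
eef_rot: [0.817, 0.577, -0.004, -0.001]
contact_force: [-2.6, -0.4, -0.0]
opening: 1.0
finger_force: 0.0
clock: 21.95
tool_pos: [0.545, -0.3319, 0.1927]
eef_rot: [0.814, 0.581, 0.001, -0.0]
contact_force: [-0.4, -0.4, 0.2]
opening: 1.004
finger_force: 0.0
wrist flat [322. 222.] ztop 0.0147 rect ((0.5439589023590088, -0.33493053913116455), (0.06402361392974854, 0.06307744979858398), 70.90180206298828)
wrist flat [139. 232.] ztop 0.0147 rect ((0.37956178188323975, -0.28925737738609314), (0.06398683041334152, 0.06515774130821228), 73.32373809814453)
scene flat [286. 199.] ztop 0.0171 rect ((0.3840852677822113, -0.28400492668151855), (0.06167038157582283, 0.06293847411870956), 70.31391143798828)
scene flat [243. 219.] ztop 0.0179 rect ((0.5477213263511658, -0.331155002117157), (0.05979031324386597, 0.060977548360824585), 70.7837905883789)
t=22.1 tcp=[ 0.5457 -0.3312  0.1936] ang=-18.8 q7=-0.03 open=1.001 F=[-0.4  1.   0.3] ff=0.0
spin 0.2 (=1x0.21); after it tx -0.32 ty -0.07 tz 18.86 (xy 1x -0.32,-0.07)
```

```bash
python3 -m creep '[{"grip":1,"tx":-0.4,"ty":0,"tz":2,"spin":0.3},{"grip":1,"tx":0,"ty":0,"tz":3,"spin":0},{"grip":1,"tx":0,"ty":0,"tz":3,"spin":0},{"grip":1,"tx":0,"ty":0,"tz":3,"spin":0},{"grip":1,"tx":0,"ty":0,"tz":3,"spin":0},{"grip":1,"tx":0,"ty":0,"tz":2,"spin":0},{"grip":1,"tx":0,"ty":0,"tz":1,"spin":0},{"grip":1,"tx":0,"ty":0,"tz":0,"spin":0}]';python3 -m creep '[{"grip":1,"tx":0,"ty":0,"tz":0,"spin":0},{"grip":1,"tx":0,"ty":0,"tz":0,"spin":0}]'; python3 go.py .544 -.335 .004 -19.1
```

```text
clock: 22.72
tool_pos: [0.5426, -0.3353, 0.0213]
eef_rot: [0.815, 0.58, -0.0, -0.002]
contact_force: [-0.4, 1.1, -0.9]
opening: 1.005
finger_force: 0.0
clock: 22.88
tool_pos: [0.5444, -0.3376, 0.0246]
eef_rot: [0.815, 0.579, 0.001, 0.001]
contact_force: [-0.3, -0.3, 0.0]
opening: 1.0
finger_force: 0.0
t=22.9 tcp=[ 0.5444 -0.3376  0.0246] ang=-19.3 q7=-0.09 open=1.000 F=[-0.3 -0.3  0. ] ff=0.0
spin -0.2 (=1x-0.16); after it tx 0.23 ty -0.13 tz 2.06 (xy 1x 0.23,-0.13)
```

```bash
python3 -m creep '[{"grip":1,"tx":0.2,"ty":-0.1,"tz":1,"spin":0},{"grip":1,"tx":0,"ty":0,"tz":1,"spin":0},{"grip":1,"tx":0,"ty":0,"tz":0,"spin":0},{"grip":1,"tx":0,"ty":0,"tz":0,"spin":0},{"grip":1,"tx":0,"ty":0,"tz":0,"spin":0},{"grip":1,"tx":0,"ty":0,"tz":0,"spin":0}]'; python3 go.py .544 -.335 .004 -19.1;python3 -m creep '[{"grip":-1,"tx":0,"ty":0,"tz":0,"spin":0},{"grip":-1,"tx":0,"ty":0,"tz":0,"spin":0},{"grip":-1,"tx":0,"ty":0,"tz":0,"spin":0},{"grip":-1,"tx":0,"ty":0,"tz":0,"spin":0},{"grip":-1,"tx":0,"ty":0,"tz":0,"spin":0},{"grip":-1,"tx":0,"ty":0,"tz":0,"spin":0}]' 15; python3 go.py .544 -.335 .004 -19.1;
```

```text
clock: 23.38
tool_pos: [0.5427, -0.3355, 0.0029]
eef_rot: [0.816, 0.579, 0.0, 0.0]
contact_force: [0.3, 1.0, -0.5]
opening: 1.004
finger_force: 0.0
t=23.4 tcp=[ 0.5427 -0.3355  0.0029] ang=-19.3 q7=-0.10 open=1.004 F=[ 0.3  1.  -0.5] ff=0.0
spin -0.2 (=1x-0.21); after it tx 0.09 ty 0.10 tz -0.11 (xy 1x 0.09,0.10)
clock: 23.88
tool_pos: [0.5428, -0.3353, 0.0029]
eef_rot: [0.816, 0.579, 0.0, 0.0]
contact_force: [0.0, 0.2, 0.8]
opening: 0.725
finger_force: 15.0
t=23.9 tcp=[ 0.5428 -0.3353  0.0029] ang=-19.3 q7=-0.10 open=0.725 F=[0.  0.2 0.8] ff=15.0
spin -0.2 (=1x-0.20); after it tx 0.07 ty 0.11 tz -0.11 (xy 1x 0.07,0.11)
```

```bash
python3 -m creep '[{"grip":-1,"tx":0,"ty":0,"tz":-0.7,"spin":0},{"grip":-1,"tx":0,"ty":0,"tz":-2,"spin":0},{"grip":-1,"tx":0,"ty":0,"tz":-3,"spin":0},{"grip":-1,"tx":0,"ty":0,"tz":-3,"spin":0},{"grip":-1,"tx":0,"ty":0,"tz":-2,"spin":0},{"grip":-1,"tx":0,"ty":0,"tz":-1,"spin":0},{"grip":-1,"tx":0,"ty":0,"tz":0,"spin":0}]' 20; python3 go.py .4988 -.0011 .12 -19.3; python3 -c "
from h import *
pose();flats('wrist');p,W,d,c=cloud('wrist','w3')"
```

```text
clock: 24.47
tool_pos: [0.5438, -0.336, 0.1223]
eef_rot: [0.816, 0.578, 0.001, 0.002]
contact_force: [0.2, 0.0, -1.2]
opening: 0.729
finger_force: 20.0
t=24.5 tcp=[ 0.5438 -0.336   0.1223] ang=-19.3 q7=-0.06 open=0.729 F=[ 0.2  0.  -1.2] ff=20.0
spin -0.0 (=1x-0.01); after it tx 30.12 ty -15.32 tz 0.23 (xy 10x 3.01,-1.53)
t 24.4667 tcp [ 0.5438 -0.336   0.1223] tooly ang -19.31 x [ 0.331  0.944 -0.001] open 0.7291621394483162 F [ 0.2  0.  -1.2] q7 -0.06
wrist flat [ 92. 248.] ztop 0.0146 rect ((0.3797546327114105, -0.2891976833343506), (0.06384225189685822, 0.06575118750333786), 73.21367645263672)
```

View pics/w3.png

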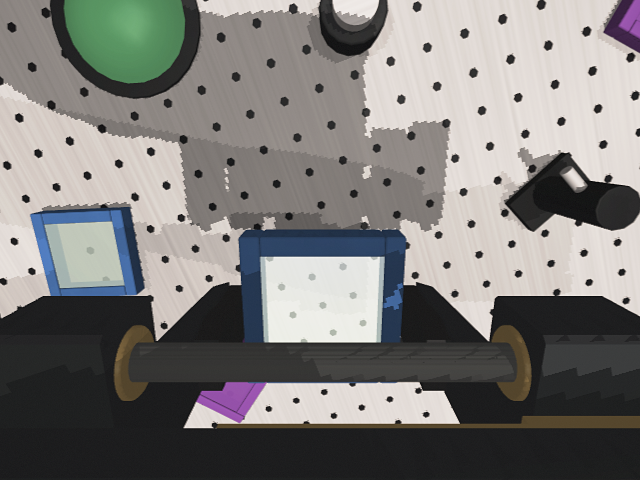

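The held flat is at (322,300) between the fingers; flat B is still at (92,248) and lens 1 at (130,40). I'll carry it to lens 2 and measure how it sits in the tool frame.

```bash
cat >> h.py <<'E'
from scipy.spatial.transform import Rotation as Ro
def held():
    s=r.get_state(); R=Ro.from_quat(s["eef_rot"]).as_matrix(); p,W,d,c=cloud("wrist")
    h=hsv(p); m=(h[...,0]>98)&(h[...,0]<122)&(h[...,1]>90)&(h[...,2]>25)&(d>0)
    T=(W-s["tool_pos"])@R; q=T[m]; q=q[(abs(q[:,2])<.04)&(abs(q[:,0])<.06)&(abs(q[:,1])<.06)]
    if len(q)<50: print("held none",len(q)); return
    zt=np.percentile(q[:,2],5); t=q[q[:,2]<zt+.006]
    A=np.c_[t[:,:2],np.ones(len(t))]; k=np.linalg.lstsq(A,t[:,2],rcond=None)[0]
    print("held n",len(t),"tool x max",np.percentile(q[:,0],[1,99]).round(4),"y",np.percentile(t[:,1],[1,99]).round(4),"topz(tool)",np.median(t[:,2]).round(4),"tilt deg x,y",np.degrees(k[:2]).round(2))
    f=t[t[:,0]>np.percentile(t[:,0],99)-.003]; print(" front edge slope",np.polyfit(f[:,1],f[:,0],1).round(4))
E
python3 -m creep '[{"grip":-1,"tx":1.5,"ty":-0.8,"tz":0,"spin":0},{"grip":-1,"tx":3,"ty":-1.5,"tz":0,"spin":0},{"grip":-1,"tx":3.5,"ty":-1.8,"tz":0,"spin":0},{"grip":-1,"tx":3.5,"ty":-1.8,"tz":0,"spin":0},{"grip":-1,"tx":3.5,"ty":-1.8,"tz":0,"spin":0},{"grip":-1,"tx":3.5,"ty":-1.8,"tz":0,"spin":0},{"grip":-1,"tx":3.5,"ty":-1.8,"tz":0,"spin":0},{"grip":-1,"tx":3.5,"ty":-1.8,"tz":0,"spin":0}]'; python3 -m creep '[{"grip":-1,"tx":3,"ty":-1.5,"tz":0,"spin":0},{"grip":-1,"tx":1.5,"ty":-0.7,"tz":0,"spin":0},{"grip":-1,"tx":0,"ty":0,"tz":0,"spin":0},{"grip":-1,"tx":0,"ty":0,"tz":0,"spin":0},{"grip":-1,"tx":0,"ty":0,"tz":0,"spin":0},{"grip":-1,"tx":0,"ty":0,"tz":0,"spin":0}]'; python3 -c "
from h import *
held();lenses('wrist')"; python3 go.py .4988 -.0011 .06 -19.3
```

```text
clock: 25.23
tool_pos: [0.5014, -0.0496, 0.1182]
eef_rot: [0.816, 0.578, -0.001, -0.001]
contact_force: [0.7, -0.3, -0.5]
opening: 0.721
finger_force: 20.0
clock: 25.73
tool_pos: [0.497, -0.0036, 0.1191]
eef_rot: [0.816, 0.577, -0.001, 0.0]
contact_force: [-0.6, -0.2, -0.5]
opening: 0.723
finger_force: 20.0
held n 7145 tool x max [-0.0301  0.033 ] y [-0.0312  0.0317] topz(tool) -0.0109 tilt deg x,y [0.76 0.05]
 front edge slope [0.0001 0.0318]
lens [192.  50.] 9839 sphere [ 0.4608  0.1438 -0.0318] rms 0.00065 enc ((0.4608946442604065, 0.1431845724582672), 0.03680497035384178)
lens [323. 210.] 3250 sphere [ 0.4989 -0.0016 -0.0317] rms 0.00061 enc ((0.5018266439437866, 0.005111092701554298), 0.035324499011039734)
lens [356. 405.] 2894 sphere [ 0.4727 -0.1591 -0.0317] rms 0.00067 enc ((0.47303202748298645, -0.15681138634681702), 0.03612077608704567)
t=25.8 tcp=[ 0.4972 -0.0033  0.1194] ang=-19.5 q7=-0.58 open=0.726 F=[-1.1  0.2 -0.9] ff=20.0
spin -0.2 (=1x-0.16); after it tx 0.26 ty 0.08 tz 5.94 (xy 1x 0.26,0.08)
```

```bash
python3 -m creep '[{"grip":-1,"tx":0.2,"ty":0.1,"tz":1,"spin":0},{"grip":-1,"tx":0,"ty":0,"tz":2,"spin":0},{"grip":-1,"tx":0,"ty":0,"tz":2,"spin":0},{"grip":-1,"tx":0,"ty":0,"tz":2,"spin":0},{"grip":-1,"tx":0,"ty":0,"tz":1.2,"spin":0},{"grip":-1,"tx":0,"ty":0,"tz":0.6,"spin":0},{"grip":-1,"tx":0,"ty":0,"tz":0,"spin":0},{"grip":-1,"tx":0,"ty":0,"tz":0,"spin":0}]'; python3 -m creep '[{"grip":-1,"tx":0,"ty":0,"tz":0,"spin":0},{"grip":-1,"tx":0,"ty":0,"tz":0,"spin":0},{"grip":-1,"tx":0,"ty":0,"tz":0,"spin":0},{"grip":-1,"tx":0,"ty":0,"tz":0,"spin":0}]'; python3 go.py .4986 -.0019 .024 -19.3;python3 -c "
from h import *
held();pose()"
```

```text
clock: 26.5
tool_pos: [0.499, -0.0002, 0.0315]
eef_rot: [0.816, 0.578, -0.0, -0.0]
contact_force: [0.5, 0.1, -0.4]
opening: 0.725
finger_force: 20.0
clock: 26.83
tool_pos: [0.4993, 0.0, 0.0323]
eef_rot: [0.816, 0.579, 0.001, 0.0]
contact_force: [-0.4, -0.4, -0.6]
opening: 0.722
finger_force: 20.0
t=26.8 tcp=[0.4993 0.     0.0323] ang=-19.3 q7=-0.60 open=0.722 F=[-0.4 -0.4 -0.6] ff=20.0
spin -0.0 (=1x-0.00); after it tx -0.20 ty -0.00 tz 0.83 (xy 1x -0.20,-0.00)
held n 7216 tool x max [-0.0302  0.033 ] y [-0.0312  0.0319] topz(tool) -0.0109 tilt deg x,y [0.69 0.08]
 front edge slope [-0.0003  0.0318]
t 26.8833 tcp [0.4992 0.     0.0322] tooly ang -19.3 x [0.331 0.944 0.   ] open 0.725642202472989 F [ 0.3  0.4 -0.9] q7 -0.6
```

```bash
python3 -m creep '[{"grip":-1,"tx":-0.23,"ty":0,"tz":0.3,"spin":0},{"grip":-1,"tx":0,"ty":0,"tz":0.3,"spin":0},{"grip":-1,"tx":0,"ty":0,"tz":0,"spin":0},{"grip":-1,"tx":0,"ty":0,"tz":0,"spin":0},{"grip":-1,"tx":0,"ty":0,"tz":0,"spin":0},{"grip":-1,"tx":0,"ty":0,"tz":0,"spin":0}]'; python3 go.py .4985 -.0022 .0236 -19.3
```

```text
clock: 27.38
tool_pos: [0.4982, -0.0021, 0.0257]
eef_rot: [0.816, 0.579, 0.0, 0.0]
contact_force: [0.2, 0.2, -0.6]
opening: 0.721
finger_force: 20.0
t=27.4 tcp=[ 0.4982 -0.0021  0.0257] ang=-19.3 q7=-0.60 open=0.721 F=[ 0.2  0.2 -0.6] ff=20.0
spin 0.0 (=1x0.01); after it tx 0.00 ty 0.03 tz 0.21 (xy 1x 0.00,0.03)
```

```bash
python3 -m creep '[{"grip":-1,"tx":0,"ty":0,"tz":0.1,"spin":0},{"grip":-1,"tx":0,"ty":0,"tz":0,"spin":0},{"grip":-1,"tx":0,"ty":0,"tz":0,"spin":0},{"grip":-1,"tx":0,"ty":0,"tz":0,"spin":0}]';python3 -m creep '[{"grip":-1,"tx":0,"ty":0,"tz":0.08,"spin":0},{"grip":-1,"tx":0,"ty":0,"tz":0,"spin":0},{"grip":-1,"tx":0,"ty":0,"tz":0,"spin":0},{"grip":-1,"tx":0,"ty":0,"tz":0,"spin":0}]'; python3 go.py .4985 -.0022 .0236 -19.3
```

```text
clock: 27.72
tool_pos: [0.4982, -0.0021, 0.0247]
eef_rot: [0.816, 0.579, 0.0, 0.0]
contact_force: [0.2, -0.7, -0.6]
opening: 0.725
finger_force: 20.0
clock: 28.05
tool_pos: [0.4981, -0.0022, 0.0239]
eef_rot: [0.816, 0.579, 0.0, 0.0]
contact_force: [-0.8, -0.0, -0.4]
opening: 0.725
finger_force: 20.0
t=28.1 tcp=[ 0.4981 -0.0022  0.0239] ang=-19.3 q7=-0.60 open=0.725 F=[-0.8 -0.  -0.4] ff=20.0
spin -0.0 (=1x-0.00); after it tx 0.01 ty 0.03 tz 0.03 (xy 1x 0.01,0.03)
```

```bash
python3 -m creep '[{"grip":-1,"tx":0,"ty":0.03,"tz":0.05,"spin":0},{"grip":-1,"tx":0,"ty":0,"tz":0,"spin":0},{"grip":-1,"tx":0,"ty":0,"tz":0,"spin":0},{"grip":-1,"tx":0,"ty":0,"tz":0,"spin":0}]';python3 -m creep '[{"grip":-1,"tx":0,"ty":0,"tz":0.05,"spin":0},{"grip":-1,"tx":0,"ty":0,"tz":0,"spin":0},{"grip":-1,"tx":0,"ty":0,"tz":0,"spin":0},{"grip":-1,"tx":0,"ty":0,"tz":0,"spin":0}]'; python3 go.py .4985 -.0022 .0236 -19.3
```

```text
clock: 28.38
tool_pos: [0.4985, -0.0023, 0.0234]
eef_rot: [0.816, 0.579, 0.0, 0.0]
contact_force: [-0.4, -0.1, -0.5]
opening: 0.725
finger_force: 20.0
clock: 28.72
tool_pos: [0.4985, -0.0023, 0.0231]
eef_rot: [0.816, 0.579, 0.0, 0.0]
contact_force: [-1.0, -0.1, 4.1]
opening: 0.72
finger_force: 20.0
t=28.7 tcp=[ 0.4985 -0.0023  0.0231] ang=-19.3 q7=-0.60 open=0.720 F=[-1.  -0.1  4.1] ff=20.0
spin 0.0 (=1x0.00); after it tx 0.01 ty -0.00 tz -0.05 (xy 1x 0.01,-0.00)
```

```bash
python3 -m creep '[{"grip":-1,"tx":0,"ty":0,"tz":-0.03,"spin":0},{"grip":-1,"tx":0,"ty":0,"tz":0,"spin":0}]' 3; python3 -m creep '[{"grip":0.46,"tx":0,"ty":0,"tz":0,"spin":0},{"grip":0.48,"tx":0,"ty":0,"tz":0,"spin":0},{"grip":0.52,"tx":0,"ty":0,"tz":0,"spin":0},{"grip":0.58,"tx":0,"ty":0,"tz":0,"spin":0},{"grip":0.7,"tx":0,"ty":0,"tz":0,"spin":0},{"grip":0.9,"tx":0,"ty":0,"tz":0,"spin":0},{"grip":1,"tx":0,"ty":0,"tz":0,"spin":0},{"grip":1,"tx":0,"ty":0,"tz":0,"spin":0}]'; python3 -m creep '[{"grip":1,"tx":0,"ty":0,"tz":-0.5,"spin":0},{"grip":1,"tx":0,"ty":0,"tz":-1.5,"spin":0},{"grip":1,"tx":0,"ty":0,"tz":-3,"spin":0},{"grip":1,"tx":0,"ty":0,"tz":-4,"spin":0},{"grip":1,"tx":0,"ty":0,"tz":-4,"spin":0},{"grip":1,"tx":0,"ty":0,"tz":-4,"spin":0},{"grip":1,"tx":0,"ty":0,"tz":-1,"spin":0},{"grip":1,"tx":0,"ty":0,"tz":0,"spin":0}]'; cat >> h.py <<'E'
def placed(cx,cy,n="wrist"):
    p,W,d,c=cloud(n); h=hsv(p); m=(h[...,0]>98)&(h[...,0]<122)&(h[...,1]>90)&(h[...,2]>25)&(d>0)
    q=W[m]; q=q[np.hypot(q[:,0]-cx,q[:,1]-cy)<.065]; t=q[q[:,2]>np.percentile(q[:,2],97)-.008]
    A=np.c_[t[:,:2]-[cx,cy],np.ones(len(t))]; k=least_squares(lambda v:A@v-t[:,2],[0,0,.034],loss="soft_l1",f_scale=.0005).x
    t=t[abs(A@k-t[:,2])<.0015]; R=cv2.minAreaRect(t[:,:2].astype(np.float32))
    print("placed n",len(t),"rect",R,"off mm",((np.array(R[0])-[cx,cy])*1000).round(1),"top z at lens",k[2].round(4),"tilt deg",np.degrees(k[:2]).round(2))
E
python3 -c "
from h import *
placed(.4988,-.0012);pose();lenses('wrist')
flats('wrist');flats('side')"
```

```text
clock: 28.88
tool_pos: [0.4984, -0.0023, 0.0232]
eef_rot: [0.816, 0.579, 0.0, 0.0]
contact_force: [-1.4, 0.3, 1.5]
opening: 0.727
finger_force: 3.0
clock: 29.55
tool_pos: [0.4985, -0.0023, 0.0232]
eef_rot: [0.816, 0.579, 0.0, 0.0]
contact_force: [-0.1, 0.4, -0.1]
opening: 1.0
finger_force: 0.0
clock: 30.22
tool_pos: [0.5004, -0.0023, 0.2068]
eef_rot: [0.816, 0.578, 0.003, 0.002]
contact_force: [-0.3, -0.4, -0.2]
opening: 1.004
finger_force: 0.0
placed n 2088 rect ((0.49892258644104004, -0.001597423106431961), (0.06409939378499985, 0.06348836421966553), 70.6782455444336) off mm [ 0.1 -0.4] top z at lens 0.0341 tilt deg [ 0.01 -0.19]
t 30.2667 tcp [ 0.4991 -0.0024  0.2047] tooly ang -19.32 x [0.331 0.944 0.001] open 1.0015085227066893 F [-1.3  0.2 -0.1] q7 -0.55
lens [223.  73.] 5804 sphere [ 0.4608  0.1438 -0.0318] rms 0.00067 enc ((0.4612937867641449, 0.14328724145889282), 0.037438422441482544)
lens [320. 181.] 180 sphere [ 0.499  -0.0022 -0.0312] rms 0.00064 enc ((0.5093457102775574, 0.027390409260988235), 0.01864820159971714)
lens [320. 219.] 2540 sphere [0.4993 0.0006 0.0821] rms 0.00208 enc ((0.49934959411621094, 0.00014196895062923431), 0.031119661405682564)
lens [347. 337.] 331 sphere [ 0.4733 -0.1582 -0.0324] rms 0.0008 enc ((0.4808984100818634, -0.13500556349754333), 0.026099106296896935)
lens [346. 386.] 334 sphere [ 0.473  -0.1584 -0.0313] rms 0.00038 enc ((0.4651429355144501, -0.18069332838058472), 0.02528904378414154)
wrist flat [322. 218.] ztop 0.0351 rect ((0.49902644753456116, -0.001377977430820465), (0.06351473927497864, 0.0635705292224884), 70.93255615234375)
side flat [302. 260.] ztop 0.0373 rect ((0.49681931734085083, -0.004609193652868271), (0.0669192224740982, 0.061002179980278015), 70.45687866210938)
side flat [297. 366.] ztop 0.0171 rect ((0.3772241175174713, -0.29110613465309143), (0.06643946468830109, 0.06288382411003113), 74.0515365600586)
```

```bash
python3 -m creep '[{"grip":1,"tx":-3,"ty":0,"tz":-1,"spin":-7},{"grip":1,"tx":-3,"ty":0,"tz":-1,"spin":-7},{"grip":1,"tx":0,"ty":0,"tz":0,"spin":-7},{"grip":1,"tx":0,"ty":0,"tz":0,"spin":-7},{"grip":1,"tx":0,"ty":0,"tz":0,"spin":-7},{"grip":1,"tx":0,"ty":0,"tz":0,"spin":-7},{"grip":1,"tx":0,"ty":0,"tz":0,"spin":-7},{"grip":1,"tx":0,"ty":0,"tz":0,"spin":-7}]'; python3 -m creep '[{"grip":1,"tx":0,"ty":0,"tz":0,"spin":-7},{"grip":1,"tx":0,"ty":0,"tz":0,"spin":-7},{"grip":1,"tx":0,"ty":0,"tz":0,"spin":-7},{"grip":1,"tx":0,"ty":0,"tz":0,"spin":-7},{"grip":1,"tx":0,"ty":0,"tz":0,"spin":-7},{"grip":1,"tx":0,"ty":0,"tz":0,"spin":-1.5},{"grip":1,"tx":0,"ty":0,"tz":0,"spin":0}]'; python3 go.py .3796 -.2892 .20 73.2
```

```text
clock: 31.08
tool_pos: [0.481, -0.0598, 0.2214]
eef_rot: [0.446, 0.895, -0.0, -0.002]
contact_force: [0.3, -0.0, 0.4]
opening: 0.997
finger_force: 0.0
clock: 31.67
tool_pos: [0.4813, -0.0598, 0.2218]
eef_rot: [0.147, 0.989, 0.0, -0.002]
contact_force: [-0.1, -0.2, -0.9]
opening: 1.001
finger_force: 0.0
t=31.7 tcp=[ 0.4813 -0.0598  0.2218] ang=73.1 q7=0.76 open=1.001 F=[-0.1 -0.2 -0.9] ff=0.0
spin -0.1 (=1x-0.09); after it tx 3.11 ty -24.90 tz 2.18 (xy 8x 0.39,-3.11)
```

```bash
python3 -m creep '[{"grip":1,"tx":0.4,"ty":-2,"tz":0,"spin":0},{"grip":1,"tx":0.4,"ty":-3.5,"tz":0,"spin":0},{"grip":1,"tx":0.4,"ty":-3.8,"tz":0,"spin":0},{"grip":1,"tx":0.4,"ty":-3.8,"tz":0.5,"spin":0},{"grip":1,"tx":0.4,"ty":-3.8,"tz":0.5,"spin":0},{"grip":1,"tx":0.4,"ty":-3.5,"tz":0.5,"spin":0},{"grip":1,"tx":0.4,"ty":-3,"tz":0.5,"spin":0},{"grip":1,"tx":0.3,"ty":-1.5,"tz":0,"spin":0}]'; python3 -m creep '[{"grip":1,"tx":0,"ty":0,"tz":0,"spin":0},{"grip":1,"tx":0,"ty":0,"tz":0,"spin":0},{"grip":1,"tx":0,"ty":0,"tz":0,"spin":0},{"grip":1,"tx":0,"ty":0,"tz":0,"spin":0}]'; python3 -c "
from h import *
flats('wrist')"; python3 go.py .3796 -.2892 .003 73.2
```

```text
clock: 32.33
tool_pos: [0.3771, -0.293, 0.2014]
eef_rot: [0.15, 0.989, -0.0, -0.002]
contact_force: [0.2, -0.8, 0.6]
opening: 1.001
finger_force: 0.0
clock: 32.67
tool_pos: [0.3816, -0.2877, 0.2034]
eef_rot: [0.145, 0.989, 0.0, 0.0]
contact_force: [0.3, 0.2, -0.8]
opening: 1.002
finger_force: 0.0
wrist flat [320. 213.] ztop 0.0146 rect ((0.3786047697067261, -0.28898850083351135), (0.06350012868642807, 0.0633816197514534), 73.44341278076172)
wrist flat [628. 256.] ztop 0.0344 rect ((0.4902634024620056, -0.03154117614030838), (0.015936091542243958, 0.06528150290250778), 84.05506134033203)
t=32.7 tcp=[ 0.3815 -0.2878  0.2034] ang=73.3 q7=1.22 open=1.000 F=[ 0.6  0.3 -0.3] ff=0.0
spin 0.1 (=1x0.14); after it tx 0.14 ty -0.19 tz 20.04 (xy 1x 0.14,-0.19)
```

```bash
python3 -m creep '[{"grip":1,"tx":0.2,"ty":-0.2,"tz":2,"spin":0},{"grip":1,"tx":0,"ty":0,"tz":3,"spin":0},{"grip":1,"tx":0,"ty":0,"tz":3,"spin":0},{"grip":1,"tx":0,"ty":0,"tz":3,"spin":0},{"grip":1,"tx":0,"ty":0,"tz":3,"spin":0},{"grip":1,"tx":0,"ty":0,"tz":2.5,"spin":0},{"grip":1,"tx":0,"ty":0,"tz":1,"spin":0},{"grip":1,"tx":0,"ty":0,"tz":0,"spin":0}]';python3 -m creep '[{"grip":1,"tx":0,"ty":0,"tz":0,"spin":0},{"grip":1,"tx":0,"ty":0,"tz":0,"spin":0},{"grip":1,"tx":0,"ty":0,"tz":0,"spin":0},{"grip":1,"tx":0,"ty":0,"tz":0,"spin":0}]'; python3 go.py .3788 -.289 .003 73.4
```

```text
clock: 33.38
tool_pos: [0.3781, -0.2886, 0.0263]
eef_rot: [0.144, 0.99, 0.001, -0.002]
contact_force: [0.2, -0.6, 0.2]
opening: 1.001
finger_force: 0.0
clock: 33.72
tool_pos: [0.3786, -0.291, 0.0292]
eef_rot: [0.146, 0.989, -0.0, 0.001]
contact_force: [0.7, -0.3, 0.2]
opening: 1.005
finger_force: 0.0
t=33.7 tcp=[ 0.3786 -0.291   0.0292] ang=73.2 q7=0.87 open=1.005 F=[ 0.7 -0.3  0.2] ff=0.0
spin -0.2 (=1x-0.23); after it tx 0.04 ty 0.20 tz 2.62 (xy 1x 0.04,0.20)
```

```bash
python3 -m creep '[{"grip":1,"tx":0,"ty":0.2,"tz":1.3,"spin":0},{"grip":1,"tx":0,"ty":0,"tz":1,"spin":0},{"grip":1,"tx":0,"ty":0,"tz":0.2,"spin":0},{"grip":1,"tx":0,"ty":0,"tz":0,"spin":0},{"grip":1,"tx":0,"ty":0,"tz":0,"spin":0},{"grip":1,"tx":0,"ty":0,"tz":0,"spin":0}]'; python3 go.py .3788 -.289 .003 73.4;python3 -m creep '[{"grip":-1,"tx":0,"ty":0,"tz":0,"spin":0},{"grip":-1,"tx":0,"ty":0,"tz":0,"spin":0},{"grip":-1,"tx":0,"ty":0,"tz":0,"spin":0},{"grip":-1,"tx":0,"ty":0,"tz":0,"spin":0},{"grip":-1,"tx":0,"ty":0,"tz":0,"spin":0},{"grip":-1,"tx":0,"ty":0,"tz":0,"spin":0}]' 15; python3 go.py .3788 -.289 .003 73.4
```

```text
clock: 34.22
tool_pos: [0.3788, -0.289, 0.0038]
eef_rot: [0.146, 0.989, -0.0, 0.0]
contact_force: [-0.4, 0.6, -0.8]
opening: 0.998
finger_force: 0.0
t=34.2 tcp=[ 0.3788 -0.289   0.0038] ang=73.2 q7=0.80 open=0.998 F=[-0.4  0.6 -0.8] ff=0.0
spin -0.2 (=1x-0.23); after it tx -0.00 ty 0.00 tz 0.08 (xy 1x -0.00,0.00)
clock: 34.72
tool_pos: [0.3786, -0.2888, 0.0033]
eef_rot: [0.146, 0.989, -0.0, 0.0]
contact_force: [-0.2, -0.2, 2.9]
opening: 0.725
finger_force: 15.0
t=34.7 tcp=[ 0.3786 -0.2888  0.0033] ang=73.2 q7=0.80 open=0.725 F=[-0.2 -0.2  2.9] ff=15.0
spin -0.2 (=1x-0.21); after it tx -0.02 ty -0.01 tz 0.03 (xy 1x -0.02,-0.01)
```

```bash
python3 -m creep '[{"grip":-1,"tx":0,"ty":0,"tz":-0.7,"spin":0},{"grip":-1,"tx":0,"ty":0,"tz":-2,"spin":0},{"grip":-1,"tx":0,"ty":0,"tz":-3,"spin":0},{"grip":-1,"tx":0,"ty":0,"tz":-3,"spin":0},{"grip":-1,"tx":0,"ty":0,"tz":-2,"spin":0},{"grip":-1,"tx":0,"ty":0,"tz":-1,"spin":0},{"grip":-1,"tx":0,"ty":0,"tz":0,"spin":0},{"grip":-1,"tx":0,"ty":0,"tz":0,"spin":0}]' 20; python3 go.py .4727 -.1587 .12 73.2
```

```text
clock: 35.38
tool_pos: [0.3784, -0.289, 0.1202]
eef_rot: [0.146, 0.989, -0.0, 0.0]
contact_force: [0.4, -1.4, -1.7]
opening: 0.719
finger_force: 20.0
t=35.4 tcp=[ 0.3784 -0.289   0.1202] ang=73.2 q7=1.04 open=0.719 F=[ 0.4 -1.4 -1.7] ff=20.0
spin -0.0 (=1x-0.03); after it tx -5.26 ty 15.20 tz 0.02 (xy 5x -1.05,3.04)
```

```bash
python3 -m creep '[{"grip":-1,"tx":-0.5,"ty":1.5,"tz":0,"spin":0},{"grip":-1,"tx":-1.1,"ty":3.1,"tz":0,"spin":0},{"grip":-1,"tx":-1.1,"ty":3.1,"tz":0,"spin":0},{"grip":-1,"tx":-1.1,"ty":3.1,"tz":0,"spin":0},{"grip":-1,"tx":-0.9,"ty":2.8,"tz":0,"spin":0},{"grip":-1,"tx":-0.5,"ty":1.6,"tz":0,"spin":0},{"grip":-1,"tx":0,"ty":0,"tz":0,"spin":0},{"grip":-1,"tx":0,"ty":0,"tz":0,"spin":0}]'; python3 -m creep '[{"grip":-1,"tx":0,"ty":0,"tz":0,"spin":0},{"grip":-1,"tx":0,"ty":0,"tz":0,"spin":0},{"grip":-1,"tx":0,"ty":0,"tz":0,"spin":0}]'; python3 -c "
from h import *
held();lenses('wrist')"; python3 go.py .4727 -.1588 .03 73.2
```

```text
clock: 36.05
tool_pos: [0.4717, -0.1574, 0.119]
eef_rot: [0.145, 0.989, -0.0, -0.001]
contact_force: [0.6, -0.8, -1.2]
opening: 0.723
finger_force: 20.0
clock: 36.3
tool_pos: [0.4711, -0.1597, 0.1198]
eef_rot: [0.147, 0.989, -0.0, -0.001]
contact_force: [-0.3, 0.3, -0.9]
opening: 0.725
finger_force: 20.0
held n 7162 tool x max [-0.0317  0.0316] y [-0.0316  0.0313] topz(tool) -0.0103 tilt deg x,y [0.58 0.09]
 front edge slope [0.0004 0.0304]
lens [554. 163.] 215 sphere [ 0.5158 -0.0084  0.0064] rms 0.0014 enc ((0.46684736013412476, 0.002824920229613781), 0.023782014846801758)
lens [504. 209.] 778 sphere [ 0.4986 -0.0023 -0.0327] rms 0.00116 enc ((0.4909796118736267, -0.02504107728600502), 0.02677292190492153)
lens [562. 215.] 3852 sphere [ 0.4948 -0.0064  0.0826] rms 0.00173 enc ((0.4950345754623413, -0.007899394258856773), 0.027863452211022377)
lens [324. 213.] 2936 sphere [ 0.4727 -0.1589 -0.0318] rms 0.0006 enc ((0.4651206135749817, -0.15650653839111328), 0.03475195914506912)
t=36.4 tcp=[ 0.4716 -0.1593  0.1201] ang=73.1 q7=0.79 open=0.724 F=[ 0.2 -0.5 -2.6] ff=20.0
spin -0.1 (=1x-0.10); after it tx -0.09 ty 0.08 tz 9.01 (xy 1x -0.09,0.08)
```

```bash
python3 -m creep '[{"grip":-1,"tx":0,"ty":0,"tz":1,"spin":0},{"grip":-1,"tx":0,"ty":0,"tz":2,"spin":0},{"grip":-1,"tx":0,"ty":0,"tz":2,"spin":0},{"grip":-1,"tx":0,"ty":0,"tz":2,"spin":0},{"grip":-1,"tx":0,"ty":0,"tz":1.2,"spin":0},{"grip":-1,"tx":0,"ty":0,"tz":0.6,"spin":0},{"grip":-1,"tx":0,"ty":0,"tz":0,"spin":0},{"grip":-1,"tx":0,"ty":0,"tz":0,"spin":0}]'; python3 -m creep '[{"grip":-1,"tx":0,"ty":0,"tz":0,"spin":0},{"grip":-1,"tx":0,"ty":0,"tz":0,"spin":0},{"grip":-1,"tx":0,"ty":0,"tz":0,"spin":0},{"grip":-1,"tx":0,"ty":0,"tz":0,"spin":0}]'; python3 go.py .4723 -.1587 .0242 73.2
```

```text
clock: 37.07
tool_pos: [0.4723, -0.1582, 0.0321]
eef_rot: [0.146, 0.989, 0.0, -0.0]
contact_force: [0.2, 0.5, -0.6]
opening: 0.724
finger_force: 20.0
clock: 37.4
tool_pos: [0.4726, -0.1584, 0.0327]
eef_rot: [0.146, 0.989, 0.0, 0.001]
contact_force: [0.1, 0.8, -1.0]
opening: 0.722
finger_force: 20.0
t=37.4 tcp=[ 0.4726 -0.1584  0.0327] ang=73.2 q7=0.63 open=0.722 F=[ 0.1  0.8 -1. ] ff=20.0
spin -0.0 (=1x-0.02); after it tx 0.02 ty -0.03 tz 0.85 (xy 1x 0.02,-0.03)
```

```bash
python3 -m creep '[{"grip":-1,"tx":0.02,"ty":-0.03,"tz":0.4,"spin":0},{"grip":-1,"tx":0,"ty":0,"tz":0.3,"spin":0},{"grip":-1,"tx":0,"ty":0,"tz":0,"spin":0},{"grip":-1,"tx":0,"ty":0,"tz":0,"spin":0},{"grip":-1,"tx":0,"ty":0,"tz":0,"spin":0},{"grip":-1,"tx":0,"ty":0,"tz":0,"spin":0}]'; python3 go.py .4723 -.1587 .0242 73.2; python3 -m creep '[{"grip":-1,"tx":0,"ty":0,"tz":0.08,"spin":0},{"grip":-1,"tx":0,"ty":0,"tz":0,"spin":0},{"grip":-1,"tx":0,"ty":0,"tz":0,"spin":0},{"grip":-1,"tx":0,"ty":0,"tz":0,"spin":0}]'; python3 go.py .4723 -.1587 .0242 73.2
```

```text
clock: 37.9
tool_pos: [0.472, -0.1584, 0.0252]
eef_rot: [0.146, 0.989, 0.0, 0.0]
contact_force: [0.7, 0.2, -1.8]
opening: 0.72
finger_force: 20.0
t=37.9 tcp=[ 0.472  -0.1584  0.0252] ang=73.2 q7=0.61 open=0.720 F=[ 0.7  0.2 -1.8] ff=20.0
spin 0.0 (=1x0.00); after it tx -0.04 ty -0.02 tz 0.10 (xy 1x -0.04,-0.02)
clock: 38.23
tool_pos: [0.472, -0.1584, 0.0244]
eef_rot: [0.146, 0.989, 0.0, 0.0]
contact_force: [-0.3, -0.8, -1.7]
opening: 0.72
finger_force: 20.0
t=38.2 tcp=[ 0.472  -0.1584  0.0244] ang=73.2 q7=0.61 open=0.720 F=[-0.3 -0.8 -1.7] ff=20.0
spin 0.0 (=1x0.00); after it tx -0.03 ty -0.02 tz 0.02 (xy 1x -0.03,-0.02)
```

```bash
python3 -m creep '[{"grip":-1,"tx":-0.03,"ty":-0.02,"tz":0.04,"spin":0},{"grip":-1,"tx":0,"ty":0,"tz":0,"spin":0},{"grip":-1,"tx":0,"ty":0,"tz":0,"spin":0},{"grip":-1,"tx":0,"ty":0,"tz":0,"spin":0}]';  python3 -m creep '[{"grip":-1,"tx":0,"ty":0,"tz":0.04,"spin":0},{"grip":-1,"tx":0,"ty":0,"tz":0,"spin":0},{"grip":-1,"tx":0,"ty":0,"tz":0,"spin":0},{"grip":-1,"tx":0,"ty":0,"tz":0,"spin":0}]'; python3 go.py .4723 -.1587 .0242 73.2
```

```text
clock: 38.57
tool_pos: [0.4723, -0.1588, 0.024]
eef_rot: [0.146, 0.989, 0.0, 0.0]
contact_force: [-0.2, 1.0, -1.2]
opening: 0.724
finger_force: 20.0
clock: 38.9
tool_pos: [0.4723, -0.1588, 0.0238]
eef_rot: [0.146, 0.989, -0.0, 0.0]
contact_force: [-0.7, -0.2, 2.1]
opening: 0.724
finger_force: 20.0
t=38.9 tcp=[ 0.4723 -0.1588  0.0238] ang=73.2 q7=0.61 open=0.724 F=[-0.7 -0.2  2.1] ff=20.0
spin 0.0 (=1x0.01); after it tx 0.00 ty 0.01 tz -0.04 (xy 1x 0.00,0.01)
```

```bash
python3 -m creep '[{"grip":-1,"tx":0,"ty":0,"tz":-0.02,"spin":0},{"grip":-1,"tx":0,"ty":0,"tz":0,"spin":0}]' 3; python3 -m creep '[{"grip":0.46,"tx":0,"ty":0,"tz":0,"spin":0},{"grip":0.48,"tx":0,"ty":0,"tz":0,"spin":0},{"grip":0.52,"tx":0,"ty":0,"tz":0,"spin":0},{"grip":0.58,"tx":0,"ty":0,"tz":0,"spin":0},{"grip":0.7,"tx":0,"ty":0,"tz":0,"spin":0},{"grip":0.9,"tx":0,"ty":0,"tz":0,"spin":0},{"grip":1,"tx":0,"ty":0,"tz":0,"spin":0},{"grip":1,"tx":0,"ty":0,"tz":0,"spin":0}]'; python3 -m creep '[{"grip":1,"tx":0,"ty":0,"tz":-0.5,"spin":0},{"grip":1,"tx":0,"ty":0,"tz":-1.5,"spin":0},{"grip":1,"tx":0,"ty":0,"tz":-3,"spin":0},{"grip":1,"tx":0,"ty":0,"tz":-4,"spin":0},{"grip":1,"tx":0,"ty":0,"tz":-4,"spin":0},{"grip":1,"tx":0,"ty":0,"tz":-4,"spin":0},{"grip":1,"tx":0,"ty":0,"tz":-3,"spin":0},{"grip":1,"tx":0,"ty":0,"tz":0,"spin":0}]'; python3 -m creep '[{"grip":-1,"tx":0,"ty":0,"tz":0,"spin":0},{"grip":-1,"tx":0,"ty":0,"tz":0,"spin":0},{"grip":-1,"tx":0,"ty":0,"tz":0,"spin":0},{"grip":-1,"tx":0,"ty":0,"tz":0,"spin":0}]'; python3 -c "
from h import *
placed(.4727,-.1587);pose()
flats('side');flats('scene')
p,W,d,c=cloud('scene','sc3')
m=(d>0)&mask(p,'yellow')&(W[...,1]>.25); q=W[m]; print(np.median(q,0).round(4))
v,u=np.where((d>0)&(abs(W[...,0]-.6)<.05)&(abs(W[...,1]-.302)<.03)&(W[...,2]>.045)&(W[...,2]<.15)); q=W[v,u]
for z in np.arange(.05,.15,.01):
    k=q[abs(q[:,2]-z)<.005]; print(z.round(2),len(k),k.mean(0).round(4) if len(k) else '',k.min(0).round(3) if len(k) else '',k.max(0).round(3) if len(k) else '')
cv2.imwrite('pics/lamp.png',cv2.resize(p[280:400,330:450,::-1],None,fx=5,fy=5,interpolation=3))
"
```

```text
clock: 39.07
tool_pos: [0.4723, -0.1587, 0.0238]
eef_rot: [0.146, 0.989, 0.0, 0.0]
contact_force: [-0.4, -0.6, 0.3]
opening: 0.726
finger_force: 3.0
clock: 39.73
tool_pos: [0.4722, -0.1588, 0.0238]
eef_rot: [0.146, 0.989, 0.0, 0.0]
contact_force: [-0.2, -0.8, 0.4]
opening: 1.004
finger_force: 0.0
clock: 40.4
tool_pos: [0.4754, -0.1588, 0.2296]
eef_rot: [0.146, 0.989, -0.0, 0.005]
contact_force: [-0.3, 0.5, -0.7]
opening: 0.998
finger_force: 0.0
clock: 40.73
tool_pos: [0.4713, -0.1586, 0.2225]
eef_rot: [0.146, 0.989, 0.0, -0.001]
contact_force: [-0.5, -0.1, 0.5]
opening: 0.719
finger_force: 0.0
placed n 1861 rect ((0.4723779261112213, -0.15895813703536987), (0.06335818022489548, 0.06336213648319244), 73.22494506835938) off mm [-0.3 -0.3] top z at lens 0.0341 tilt deg [-0.04 -0.06]
t 40.7833 tcp [ 0.4714 -0.1586  0.2226] tooly ang 73.22 x [-0.957  0.289  0.003] open 0.6742659120086367 F [-0.  -0.5 -0.5] q7 0.95
side flat [301. 261.] ztop 0.038 rect ((0.4625259041786194, -0.10100951790809631), (0.2706649899482727, 0.06089446693658829), 70.46134185791016)
side flat [316. 306.] ztop 0.036
[... 444 characters left out ...]
.6269 0.3119 0.0501] [0.579 0.275 0.045] [0.645 0.327 0.055]
0.06 206 [0.6148 0.3022 0.0624] [0.572 0.274 0.055] [0.645 0.327 0.065]
0.07 207 [0.6131 0.3015 0.0682] [0.576 0.275 0.065] [0.646 0.327 0.075]
0.08 33 [0.6077 0.3005 0.078 ] [0.594 0.285 0.075] [0.62  0.315 0.085]
0.09 15 [0.5966 0.3018 0.0899] [0.586 0.297 0.085] [0.603 0.306 0.095]
0.1 14 [0.5923 0.301  0.0996] [0.587 0.296 0.095] [0.601 0.305 0.104]
0.11 11 [0.5864 0.302  0.1103] [0.579 0.298 0.105] [0.59  0.306 0.115]
0.12 12 [0.5835 0.3027 0.1185] [0.58  0.299 0.115] [0.588 0.307 0.125]
0.13 12 [0.5801 0.3069 0.1304] [0.573 0.295 0.127] [0.583 0.315 0.134]
0.14 57 [0.5744 0.3038 0.14  ] [0.559 0.29  0.135] [0.585 0.315 0.145]
```

View pics/lamp.png

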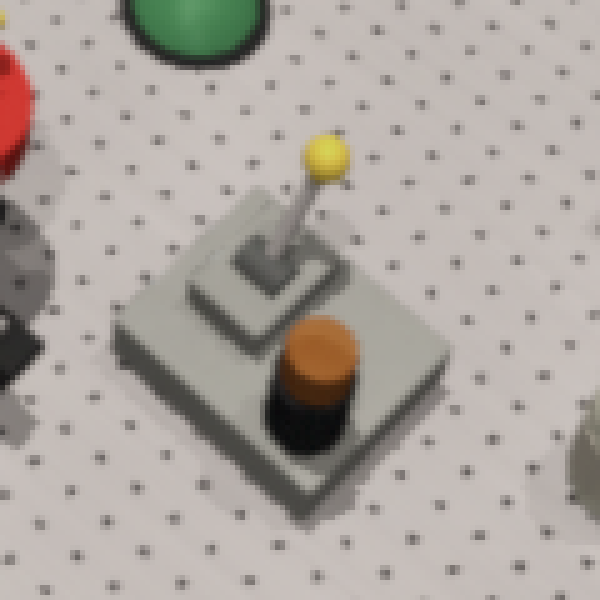

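View pics/sc3.png

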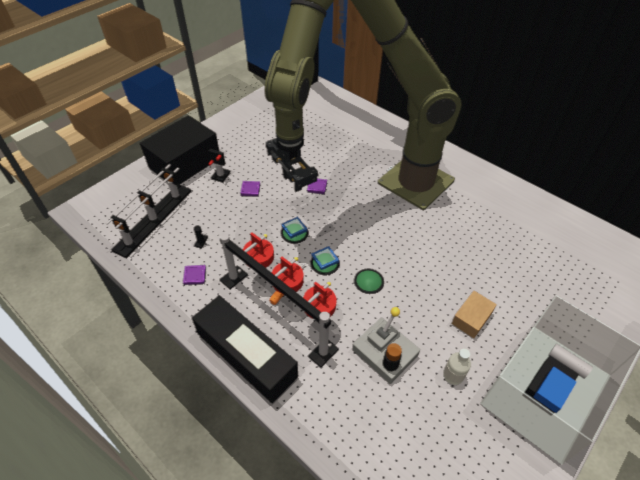

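The scene view shows flats on lens 1 (294,230) and lens 2 (325,260), three covers hung at (258,250), (288,277) and (320,300), and no third flat on the table. The lever is off, with its ball at (395,312). Next is the lamp.

```bash
python3 -m creep '[{"grip":-1,"tx":0,"ty":1.5,"tz":0,"spin":-5.6},{"grip":-1,"tx":0,"ty":3,"tz":0,"spin":-5.6},{"grip":-1,"tx":0,"ty":3.5,"tz":0,"spin":-5.6},{"grip":-1,"tx":0,"ty":3.8,"tz":0,"spin":0},{"grip":-1,"tx":0,"ty":3.8,"tz":0,"spin":0},{"grip":-1,"tx":0,"ty":3.8,"tz":0,"spin":0},{"grip":-1,"tx":0,"ty":3.8,"tz":0,"spin":0},{"grip":-1,"tx":0,"ty":3.8,"tz":0,"spin":0}]';python3 -m creep '[{"grip":-1,"tx":0,"ty":3.8,"tz":0,"spin":0},{"grip":-1,"tx":0,"ty":3.8,"tz":0,"spin":0},{"grip":-1,"tx":0,"ty":3.8,"tz":0,"spin":0},{"grip":-1,"tx":0,"ty":3,"tz":0,"spin":0},{"grip":-1,"tx":0,"ty":2,"tz":0,"spin":0},{"grip":-1,"tx":0,"ty":0,"tz":0,"spin":0},{"grip":-1,"tx":0,"ty":0,"tz":0,"spin":0},{"grip":-1,"tx":0,"ty":0,"tz":0,"spin":0}]'; python3 go.py .525 .302 .115 90
```

```text
clock: 41.6
tool_pos: [0.4854, 0.1116, 0.2236]
eef_rot: [-0.0, 1.0, -0.0, -0.0]
contact_force: [0.7, -0.8, 0.6]
opening: 0.005
finger_force: 0.0
clock: 42.27
tool_pos: [0.4858, 0.2723, 0.2232]
eef_rot: [0.0, 1.0, -0.001, -0.0]
contact_force: [0.6, -0.6, -0.9]
opening: 0.002
finger_force: 0.0
t=42.3 tcp=[0.4858 0.2723 0.2232] ang=89.9 q7=0.44 open=0.002 F=[ 0.6 -0.6 -0.9] ff=0.0
spin -0.1 (=1x-0.05); after it tx -3.92 ty 2.97 tz 10.82 (xy 2x -1.96,1.48)
```

```bash
python3 -m creep '[{"grip":-1,"tx":0,"ty":1.5,"tz":1,"spin":0},{"grip":-1,"tx":0,"ty":1.5,"tz":3,"spin":0},{"grip":-1,"tx":0,"ty":0,"tz":3,"spin":0},{"grip":-1,"tx":0,"ty":0,"tz":2.8,"spin":0},{"grip":-1,"tx":-1,"ty":0,"tz":1,"spin":0},{"grip":-1,"tx":-2,"ty":0,"tz":0,"spin":0},{"grip":-1,"tx":-1,"ty":0,"tz":0,"spin":0},{"grip":-1,"tx":0,"ty":0,"tz":0,"spin":0}]'; python3 go.py .525 .302 .115 90;python3 -m creep '[{"grip":-1,"tx":-1,"ty":0,"tz":0,"spin":0},{"grip":-1,"tx":-1.5,"ty":0,"tz":0,"spin":0},{"grip":-1,"tx":-1.5,"ty":0,"tz":0,"spin":0},{"grip":-1,"tx":-1,"ty":0,"tz":0,"spin":0},{"grip":-1,"tx":-1,"ty":0,"tz":0,"spin":0},{"grip":-1,"tx":0,"ty":0,"tz":0,"spin":0}]'; python3 go.py .63 .302 .115 90
```

```text
clock: 42.93
tool_pos: [0.5299, 0.3015, 0.116]
eef_rot: [0.003, 1.0, -0.0, 0.001]
contact_force: [0.5, 0.2, 0.7]
opening: 0.005
finger_force: 0.0
t=42.9 tcp=[0.5299 0.3015 0.116 ] ang=89.7 q7=0.37 open=0.005 F=[0.5 0.2 0.7] ff=0.0
spin -0.3 (=1x-0.34); after it tx 0.49 ty 0.05 tz 0.10 (xy 1x 0.49,0.05)
clock: 43.43
tool_pos: [0.588, 0.3023, 0.1165]
eef_rot: [0.002, 1.0, 0.0, 0.001]
contact_force: [0.5, -0.1, -0.3]
opening: 0.009
finger_force: 0.0
t=43.4 tcp=[0.588  0.3023 0.1165] ang=89.8 q7=0.49 open=0.009 F=[ 0.5 -0.1 -0.3] ff=0.0
spin -0.2 (=1x-0.20); after it tx -4.20 ty -0.03 tz 0.15 (xy 2x -2.10,-0.02)
```

```bash
python3 -m creep '[{"grip":-1,"tx":-1,"ty":0,"tz":0,"spin":0},{"grip":-1,"tx":-1,"ty":0,"tz":0,"spin":0},{"grip":-1,"tx":-1,"ty":0,"tz":0,"spin":0},{"grip":-1,"tx":-0.5,"ty":0,"tz":0,"spin":0},{"grip":-1,"tx":0,"ty":0,"tz":0,"spin":0},{"grip":-1,"tx":0,"ty":0,"tz":0,"spin":0}]'; python3 -c "
from h import *
for n in ('scene','side'):
    p,W,d,c=cloud(n); q=W[(d>0)&mask(p,'yellow')&(W[...,1]>.25)&(W[...,2]>.1)]; print(n,len(q),np.median(q,0).round(4))"
```

```text
clock: 43.93
tool_pos: [0.6205, 0.3038, 0.1161]
eef_rot: [0.0, 1.0, 0.0, 0.0]
contact_force: [-0.5, 0.4, 0.5]
opening: 0.005
finger_force: 0.0
scene 78 [0.6499 0.3004 0.1409]
side 2 [0.6447 0.2901 0.1286]
```

```bash
python3 -m creep '[{"grip":-1,"tx":-0.4,"ty":0,"tz":0,"spin":0},{"grip":-1,"tx":0,"ty":0,"tz":0,"spin":0},{"grip":-1,"tx":0,"ty":0,"tz":0,"spin":0}]'; python3 -m creep '[{"grip":-1,"tx":-0.3,"ty":0,"tz":0,"spin":0},{"grip":-1,"tx":0,"ty":0,"tz":0,"spin":0},{"grip":-1,"tx":0,"ty":0,"tz":0,"spin":0}]'; python3 -c "
from h import *
for n in ('scene',):
    p,W,d,c=cloud(n); q=W[(d>0)&mask(p,'yellow')&(W[...,1]>.25)&(W[...,2]>.1)]; print(n,len(q),np.median(q,0).round(4))"
```

```text
clock: 44.28
tool_pos: [0.6224, 0.3043, 0.1158]
eef_rot: [-0.001, 1.0, -0.0, -0.002]
contact_force: [-4.5, -1.1, 2.8]
opening: 0.008
finger_force: 2.7
clock: 44.53
tool_pos: [0.6227, 0.3044, 0.1157]
eef_rot: [-0.001, 1.0, -0.001, -0.004]
contact_force: [-11.1, -1.9, 5.9]
opening: 0.005
finger_force: 5.6
scene 75 [0.6502 0.3003 0.1407]
```

At the end stop with 11 N. I'll back off, raise the arm clear and do a final check.

```bash
python3 -m creep '[{"grip":-1,"tx":1,"ty":0,"tz":0,"spin":0},{"grip":-1,"tx":2,"ty":0,"tz":0,"spin":0},{"grip":-1,"tx":3,"ty":0,"tz":0,"spin":0},{"grip":-1,"tx":3,"ty":0,"tz":-1,"spin":0},{"grip":-1,"tx":2,"ty":0,"tz":-3,"spin":0},{"grip":-1,"tx":0,"ty":0,"tz":-4,"spin":0},{"grip":-1,"tx":0,"ty":0,"tz":-4,"spin":0},{"grip":-1,"tx":0,"ty":0,"tz":0,"spin":0}]';python3 -m creep '[{"grip":-1,"tx":0,"ty":0,"tz":0,"spin":0},{"grip":-1,"tx":0,"ty":0,"tz":0,"spin":0}]'; python3 -c "
from h import *
pose()
placed(.4727,-.1587,'side');placed(.4988,-.0012,'side')
placed(.4727,-.1587,'scene');placed(.4988,-.0012,'scene')
p,W,d,c=cloud('scene','f1'); q=W[(d>0)&mask(p,'yellow')&(W[...,1]>.25)&(W[...,2]>.1)]; print(len(q),np.median(q,0).round(4))
q2,_,_,_=cloud('side','f2')
a=cv2.resize(p[200:380,190:450,::-1],(520,360));b=cv2.resize(q2[130:330,220:420,::-1],(280,280));o=np.zeros((360,800,3),np.uint8);o[:,:520]=a;o[:280,520:]=b;cv2.imwrite('pics/final.png',o)"
```

```text
clock: 45.25
tool_pos: [0.5202, 0.308, 0.2439]
eef_rot: [-0.0, 1.0, 0.005, 0.005]
contact_force: [0.9, 0.4, 0.9]
opening: 0.005
finger_force: 0.0
clock: 45.42
tool_pos: [0.5178, 0.3034, 0.2356]
eef_rot: [0.0, 1.0, -0.0, 0.0]
contact_force: [0.4, -0.4, -0.0]
opening: 0.006
finger_force: 0.0
t 45.4167 tcp [0.5178 0.3034 0.2356] tooly ang 89.99 x [-1.  0. -0.] open 0.005997838643388934 F [ 0.4 -0.4 -0. ] q7 0.47
placed n 117 rect ((0.47103559970855713, -0.1602393090724945), (0.064427450299263, 0.06295156478881836), 73.78801727294922) off mm [-1.7 -1.5] top z at lens 0.0349 tilt deg [-0.21  0.44]
placed n 100 rect ((0.49701032042503357, -0.0034187287092208862), (0.06650032103061676, 0.06153279170393944), 69.42423248291016) off mm [-1.8 -2.2] top z at lens 0.0346 tilt deg [0.67 0.85]
placed n 42 rect ((0.47646763920783997, -0.15620499849319458), (0.0626726895570755, 0.06257250905036926), 72.94188690185547) off mm [3.8 2.5] top z at lens 0.0346 tilt deg [ 0.24 -0.02]
placed n 64 rect ((0.5025639533996582, 0.00015733391046524048), (0.06157124042510986, 0.06265648454427719), 70.06806945800781) off mm [3.8 1.4] top z at lens 0.0345 tilt deg [-0.41  0.28]
73 [0.6506 0.3002 0.1409]
```

View pics/final.png

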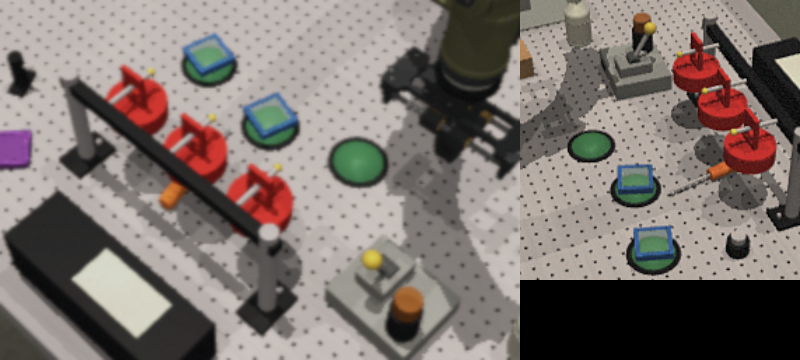

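The final view shows flats level on both lenses at (208,58) and (270,118), three covers hanging at (137,105), (195,152) and (260,200), and the lever fully over at (372,260).

```bash
python3 -c "
from plant import workorder
print(workorder.finish_job())"
```

```text
the job is handed in; nothing more can be done
None
```

The job is handed in after about 45 s of robot time: all three covers hang on the pegs, both flats I found sit centred and level on bare lenses (I saw no third flat), and the lamp lever, thrown last, is fully on.

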